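# Put polished rock slabs away in the ventilated specimen cabinet

### The job

Switch the specimen cabinet off at its rocker switch, then pull its shelf out to the stop and pile every grey rock slab from the bench on it, flat, square and in the middle of the shelf, long sides running front to back, with a cork sheet under each slab so that no stone touches the shelf or another stone. Then shut the shelf fully and switch the cabinet on again; it must never be on while the shelf is open, and the power pack, jar and bowl must stay where they are.

Things in the scene. Friction and masses are not known exactly. Their poses are not given: they have to be found in the camera images.
- rocker_on_end (a point): Point on the upper face of the white paddle rocker (80 x 36 x 10 mm) of the grey mains switch box, on its ON end (marked by a small black bar), 28 mm from the pivot at mid-length. The box is fixed to the bench, 115 x 70 mm and 40 mm high, at the left or the right edge of the work area, and may be turned. The paddle's pivot is 56 mm above the bench, level, across the box. When this end is down the cabinet is ON
- rocker_off_end (a point): The same on the other, OFF end (marked by a small round dot), 28 mm from the pivot. When this end is down the cabinet is OFF. The end that is up stands about 12 mm higher than the end that is down; the switch flips when its raised end is pushed down by about 7 to 12 mm
- rocker (a joint): Angle of the paddle rocker, rad: 0 = ON end down (it starts there), 0.44 = OFF end down. Over-centre: it snaps to the nearer end from 0.22; pushing down on the raised end takes about 3 N
- tray (a joint): How far the pull-out shelf is out, m: 0 = shut, 0.195 = at its stop. It slides with about 1 N of friction and stays where it is left
- tray_handle (a point): Middle of the shelf's horizontal steel bar handle (120 mm long, 11 mm thick), 35 mm in front of the shelf's face, 72 mm above the bench. Its x axis points from the front into the cabinet, square to the shelf's face, so the shelf comes out along -x. The grey cabinet is fixed, 250 mm wide, 250 mm deep and 110 mm high, has this one pull-out shelf and faces the robot, turned a little
- tray_floor (a point): Centre of the shelf's floor, 22 mm above the bench; moves with the shelf; x points into the cabinet, along the slide, z up. It is a flat shelf 217 mm long (x) and 220 mm wide (y) without side walls; its front panel stands 76 mm above this floor, a 8 mm lip closes its rear end, and 76 mm are free under the cabinet's top. With the shelf at its stop this point lies 71 mm in front of the cabinet's front
- slab1_mid (a point): Centre of grey rock slab 1: a flat plate 90 mm (x) by 50 mm (y) by 14 mm thick (z), 0.17 kg, lying flat on the bench. Two or three slabs, all alike, are present; an absent one gives None
- slab1: The same slab 1; origin at the centre of its underside, axes as above
- slab2_mid (a point): Centre of grey rock slab 2: a flat plate 90 mm (x) by 50 mm (y) by 14 mm thick (z), 0.17 kg, lying flat on the bench. Two or three slabs, all alike, are present; an absent one gives None
- slab2: The same slab 2; origin at the centre of its underside, axes as above
- slab3_mid (a point): Centre of grey rock slab 3: a flat plate 90 mm (x) by 50 mm (y) by 14 mm thick (z), 0.17 kg, lying flat on the bench. Two or three slabs, all alike, are present; an absent one gives None
- slab3: The same slab 3; origin at the centre of its underside, axes as above
- sheet1_mid (a point): Centre of brown cork separator sheet 1: 96 mm (x) by 56 mm (y) by 8 mm thick (z), 30 g, stiff, lying flat on the bench. All three sheets are always present; one that is not needed may stay where it is
- sheet2_mid (a point): Centre of brown cork separator sheet 2: 96 mm (x) by 56 mm (y) by 8 mm thick (z), 30 g, stiff, lying flat on the bench. All three sheets are always present; one that is not needed may stay where it is
- sheet3_mid (a point): Centre of brown cork separator sheet 3: 96 mm (x) by 56 mm (y) by 8 mm thick (z), 30 g, stiff, lying flat on the bench. All three sheets are always present; one that is not needed may stay where it is
- supply: Bystander: black power pack 100 x 80 x 70 mm, standing loose on the side opposite to the switch box; origin at the centre of its underside
- jar: Bystander: amber specimen jar with lid, 68 mm across, 90 mm high, to one side beyond the slabs; origin at the centre of its underside
- dish: Bystander: white bowl, 90 mm across, 30 mm high, on the other side; origin at the centre of its underside
Mind the look-alikes: they are no part of the job. What is shaped like the part that bears sheet1_mid but pink is not meant. What is shaped like the part that bears sheet2_mid but turquoise or yellow is not meant.

How it is judged:
By the outcome, as a careful person would: the job done as asked, in the order asked, and still so for the second after the job is handed in, with the robot touching nothing.
Of slab1, slab2, slab3 only 2 to 3 are there at a start; the rules pass over those that are not, and their reading is None.
At some moment in a run one of slab1, slab2, slab3 may be knocked a few centimetres aside while the robot is not near it.
Once in a run the grip may slacken for a moment while it holds something.
It also fails if it takes over 210 s, if anything falls off the work surface, if the arm or the gripper's body presses on something with over 40 N, if the wrist force passes 120 N, or if a joint passes its speed limit or range.

### The arm

A 6-joint arm with a two-finger parallel gripper is mounted at the origin on the work surface. World frame = base frame: x ahead of the robot, y to its left, z up, the work surface at z = 0. Lengths are in m, angles in degrees, forces in N, time in s.
With the tool pointing down it reaches from about 0.4 to 0.825 m from the base axis. Payload 7 kg.
Tool frame: the origin (TCP) lies midway between the tips of the shut fingers; the grasp point (between the pads) lies 19 mm behind it (ctrl.hold_point_z is the distance from the TCP to the grasp point, in m); z points along the fingers, x is the direction in which the jaws open and shut, and the axes are right-handed (so a half turn about z gives the same grasp; the last joint's range is limited). The gripper opens to 88 mm and grips with 3 to 60 N. Pads are 19 mm wide; open, the fingers measure 130 mm over their backs; the gripper's body (78 mm by 193 mm) begins 47 mm behind the grasp point.
Start: joints at [86.637, 20.546, 0.682, 0, -70.136, -16.507], TCP at [0.229, 0.635, 0.227] pointing down, gripper open.
Joint ranges: [-176.03, 176.03], [-82.01, 121.73], [-58.28, 71.71], [-173.87, 95.51], [-174.79, -0.11], [-173.66, 173.66]. Speed limits (degrees/s): [136.94, 136.94, 172.46, 180, 180, 180].

### API

Orientations are given as [roll, pitch, yaw] about the fixed x, y, z axes, in that order (R = Rz(yaw) Ry(pitch) Rx(roll)).
In Python, from plant import ctrl gives the robot as it stands.
- The arm moves only by the tool apply_moves, never from a script. Its argument "motion" is a list of rows, each a list of 2 entries, a list of its own where there are three numbers: the shift along the world's x, y, z in cm, then the turn about the world's z in degrees. In form: [[[tx, ty, tz], roll], ...]. A call has 1 to 10 rows; each row is the pose to reach, as a shift and turn from the pose commanded when the call began; what a row does not reach only later rows make up. A row lasts 1/10 s, in which the tool goes at most 50 mm and 8.59 degrees, less where a joint would pass 70% of its speed; a pose out of reach is approached as far as the arm can. A call with a gripper value outside its range is refused whole. "hand" is the finger opening in cm, from 0 to 8.76, set as the call begins (left out, the last holds). The fingers move at their own pace and stop on an object; the grip force is fixed at half the most. Time passes only in rows, so rows that repeat a pose let the fingers close. It gives the time, the measured TCP pose, the force and the opening at its end, in the units of the state.
- ctrl.get_obs(): the state, without advancing time (a new reading comes with each control period).
- ctrl.snapshot(name): name is "side" or "top"; returns (picture, depth): 384x512x3 uint8, blue, green, red; 384x512 float32, m along the optical axis (not along the pixel's ray), 0 where there is no reading.
- ctrl.camera_model(name): a dict with "fx", "fy", "cx", "cy" (pixels), "k1" (the pictures are not rectified: a ray, as slopes to the right and down, at radius r is drawn at 1 + k1 r^2 times it, then the intrinsics apply), "cam_to_world" (4x4, takes a point from camera to world coordinates). Camera axes: x right, y down, z forward; pixel columns grow to the right and rows downward; lengths in m; the calibration is good to about 2 mm. A picture is of the moment at which its call begins. camera_model takes no time and is no camera call.
- ctrl.close_job(): hands the job in, once; it reports no verdict.
The state is a dict: "clock": time; "joint_pos": joint angles; "qvel": joint speeds; "tau": joint torques, N m; "tool_pos": TCP position; "orientation": TCP orientation; "force": force on the tool from outside, world axes, zero at the start; "moment": the same for the moment, N m; "opening": finger opening in m.
Only numpy, scipy, OpenCV 4.12 (cv2) and the standard library are available. Lean on these libraries where they do the work, as an engineer would, in place of code of your own. Each camera call takes 0.05 s, during which the arm holds its last target.

## Working session

There is one attempt and no reset: what is moved stays moved. The work goes in short steps, Python scripts to look and compute and a tool call to move; the robot and the scene stay as the last step left them, time stands still between calls to the robot, and variables do not carry over. Pictures are saved under pics/ and viewed, and the job is handed in when it is done.

Besides the shell and the picture viewer there is one more tool, called as name([rows], argument=value, ...), one row to a line, values as JSON. apply_moves: Moves the arm, as the interface text tells. Its arguments: {"type":"object","properties":{"motion":{"type":"array"},"hand":{"type":"number"}},"required":["motion"]}

```bash
mkdir -p pics && ls
cat > h.py <<'E'
import numpy as np, cv2
from plant import ctrl
def snap(name,fn):
    im,d=ctrl.snapshot(name); cv2.imwrite('pics/%s.png'%fn,im); np.savez('pics/%s.npz'%fn,im=im,d=d); return im,d
def px2ray(name,uv):
    m=ctrl.camera_model(name); uv=np.asarray(uv,float).reshape(-1,2)
    x=(uv[:,0]-m['cx'])/m['fx']; y=(uv[:,1]-m['cy'])/m['fy']
    rx,ry=x.copy(),y.copy()
    for _ in range(20):
        s=1+m['k1']*(rx**2+ry**2); rx,ry=x/s,y/s
    T=np.array(m['cam_to_world'])
    D=np.c_[rx,ry,np.ones_like(rx)]@T[:3,:3].T
    return T[:3,3],D
def onplane(name,uv,z):
    o,D=px2ray(name,uv); t=(z-o[2])/D[:,2]; return o+D*t[:,None]
def withdepth(name,uv,d):
    o,D=px2ray(name,uv); uv=np.asarray(uv).reshape(-1,2).astype(int)
    return o+D*d[uv[:,1],uv[:,0]][:,None]
def proj(name,P):
    m=ctrl.camera_model(name);T=np.array(m['cam_to_world']);P=np.asarray(P,float).reshape(-1,3)
    c=(P-T[:3,3])@T[:3,:3]; x=c[:,0]/c[:,2];y=c[:,1]/c[:,2];s=1+m['k1']*(x*x+y*y)
    return np.c_[m['fx']*x*s+m['cx'],m['fy']*y*s+m['cy']]
E
python3 - <<'E'
from h import *
print(ctrl.get_obs())
for n in('top','side'):
    snap(n,n+'0'); m=ctrl.camera_model(n); print(n,m)
E
```

```text
pics
{'clock': 0.0, 'joint_pos': array([ 8.66380296e+01,  2.05928238e+01,  6.34082041e-01, -1.97857994e-02,
       -7.01358073e+01, -1.65064809e+01]), 'qvel': array([ 0.03231456, -0.01248509,  0.034781  ,  0.08496246,  0.06710337,
        0.03865024]), 'tau': array([ 4.28449739e-04, -5.82712626e+01,  2.93059981e+01,  6.99729100e+00,
        7.09085565e-03, -1.57884360e-04]), 'tool_pos': array([0.22927265, 0.63435285, 0.22561041]), 'orientation': array([-1.79990967e+02, -9.59375237e-02, -1.09875197e+02]), 'force': array([-0.17572791, -1.41839784,  0.15426773]), 'moment': array([-0.02890804,  0.02984685, -0.01005894]), 'opening': 0.08795845999349951}
top {'fx': 496.813901036764, 'fy': 496.813901036764, 'cx': 260.2024910278716, 'cy': 191.02019193033564, 'k1': -0.066745544041706, 'cam_to_world': array([[-0.01192377, -0.98045162,  0.19639867,  0.23778901],
       [-0.99992389,  0.01106897, -0.00544949,  0.01836909],
       [ 0.00316903, -0.1964487 , -0.98050898,  1.35815864],
       [ 0.        ,  0.        ,  0.        ,  1.        ]])}
side {'fx': 482.5820776927322, 'fy': 482.5820776927322, 'cx': 257.14996500632134, 'cy': 194.18834903103095, 'k1': -0.02959343706129343, 'cam_to_world': array([[ 0.95690887, -0.15093775,  0.24807905,  0.20735033],
       [-0.28954869, -0.56086362,  0.77562462, -0.97722236],
       [ 0.02206748, -0.81403304, -0.5803992 ,  0.82194596],
       [ 0.        ,  0.        ,  0.        ,  1.        ]])}
```

View pics/top0.png

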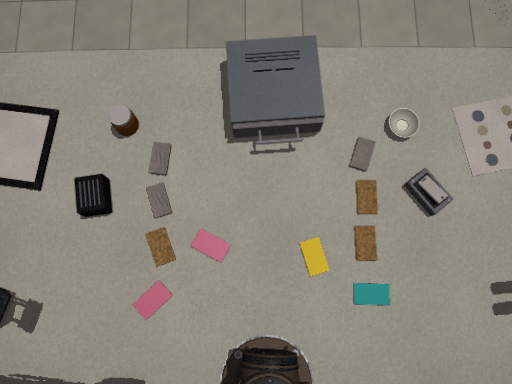

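View pics/side0.png

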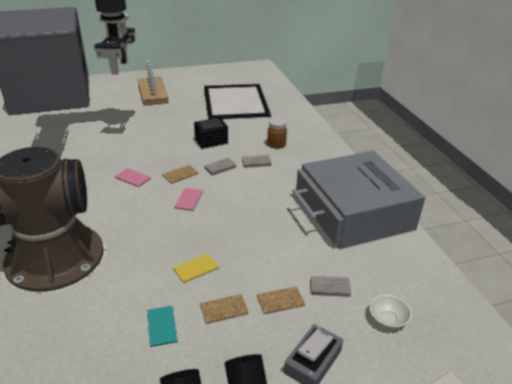

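The top view shows three grey slabs at about (160,158), (159,200) and (362,153). The cork sheets are at (161,247), (367,197) and (366,243), the switch is at (428,192), and the cabinet handle is at (276,143). Next I'll segment these and measure their positions.

```bash
cat > seg.py <<'E'
from h import *
def comps(n,im,d,seeds,z,kind,rad=34):
    """colour segmentation near seed"""
    out=[]
    lab=cv2.cvtColor(im,cv2.COLOR_BGR2LAB).astype(float)
    for s in seeds:
        m=np.zeros(im.shape[:2],np.uint8)
        hsv=cv2.cvtColor(im,cv2.COLOR_BGR2HSV)
        if kind=='cork': mm=(hsv[...,1]>100)&(hsv[...,0]<22)&(hsv[...,0]>5)
        else: # slab: darker than bench
            mm=(hsv[...,2]<140)
        x,y=s; w=np.zeros_like(mm); w[max(0,y-rad):y+rad,max(0,x-rad):x+rad]=1
        mm=(mm&w).astype(np.uint8)
        mm=cv2.morphologyEx(mm,cv2.MORPH_CLOSE,np.ones((3,3)))
        k,l,st,c=cv2.connectedComponentsWithStats(mm)
        i=1+np.argmax(st[1:,4]); ys,xs=np.where(l==i)
        cs,_=cv2.findContours((l==i).astype(np.uint8),cv2.RETR_EXTERNAL,cv2.CHAIN_APPROX_NONE)
        c=max(cs,key=cv2.contourArea)[:,0,:]
        P=onplane(n,c,z)
        r=cv2.minAreaRect((P[:,:2]*1000).astype(np.float32))
        (cx,cy),(a,b),ang=r
        if a<b: a,b,ang=b,a,ang+90
        ang=(ang+90)%180-90
        zz=withdepth(n,np.c_[xs,ys],d)[:,2]
        out.append((cx,cy,a,b,ang)); print(kind,s,'c %.1f %.1f size %.1f %.1f ang %.1f zmed %.4f'%(cx,cy,a,b,ang,np.median(zz)*1000))
    return out
E
python3 - <<'E'
from seg import *
D=np.load('pics/top0.npz');im,d=D['im'],D['d']
comps('top',im,d,[(160,158),(159,200),(362,153)],.014,'slab',26)
comps('top',im,d,[(161,247),(367,197),(366,243)],.008,'cork',26)
hsv=cv2.cvtColor(im,cv2.COLOR_BGR2HSV)
for p in[(160,158),(159,200),(362,153),(300,200),(150,158),(171,158)]: print(p,im[p[1],p[0]],hsv[p[1],p[0]],withdepth('top',p,d))
for nm,(x0,y0,x1,y1),f in[('c1',(200,30,350,170),5),('c2',(390,160,470,230),8),('c3',(120,90,200,280),3)]:
    cv2.imwrite('pics/%s.png'%nm,cv2.resize(im[y0:y1,x0:x1],None,fx=f,fy=f,interpolation=cv2.INTER_CUBIC))
E
```

```text
slab (160, 158) c 606.8 291.2 size 103.6 55.3 ang -7.3 zmed 11.4322
slab (159, 200) c 482.6 290.6 size 102.5 54.5 ang 17.0 zmed 11.8437
slab (362, 153) c 609.8 -275.5 size 99.1 57.1 ang -19.1 zmed 11.5625
cork (161, 247) c 358.1 284.7 size 95.0 55.3 ang 20.1 zmed 6.6395
cork (367, 197) c 489.5 -283.4 size 93.3 55.4 ang -0.3 zmed 6.3860
cork (366, 243) c 360.7 -273.8 size 94.7 55.3 ang 1.8 zmed 6.9451
(160, 158) [80 85 89] [17 26 89] [[0.60468969 0.2907251  0.01366496]]
(159, 200) [88 91 96] [11 21 96] [[0.48615504 0.29135593 0.00741227]]
(362, 153) [102 106 115] [  9  29 115] [[ 0.61335542 -0.27715648  0.01228879]]
(300, 200) [136 146 149] [ 23  22 149] [[ 0.48351218 -0.09969176 -0.00214371]]
(150, 158) [107 117 120] [ 23  28 120] [[6.08663094e-01 3.21874790e-01 4.64313270e-04]]
(171, 158) [138 149 154] [ 21  26 154] [[ 0.61004883  0.26354803 -0.0074525 ]]
```

View pics/c1.png

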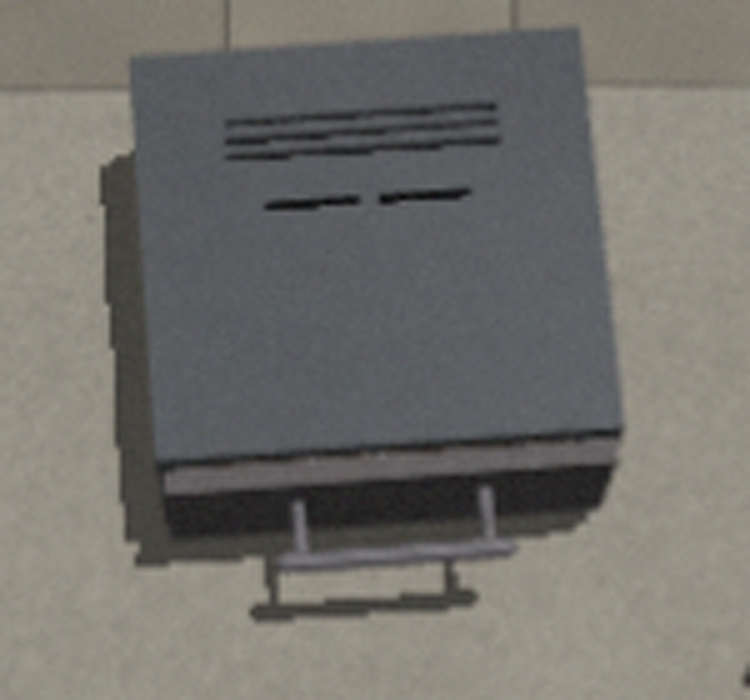

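View pics/c2.png

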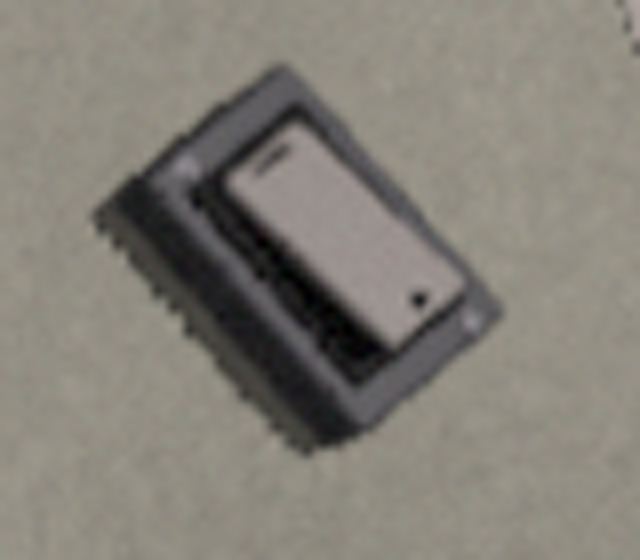

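View pics/c3.png

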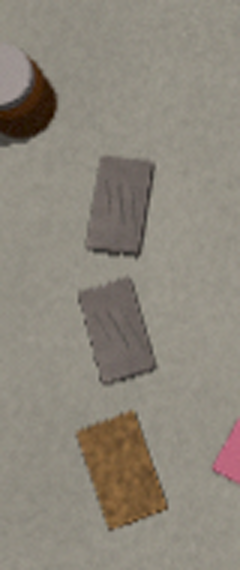

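Run:
```python
from seg import *
D=np.load('pics/top0.npz');im,d=D['im'],D['d']
f=lambda pts,o,s:(np.array(pts,float)+.5)/s-.5+np.array(o)
c=f([(131,60),(578,28),(622,432),(157,461)],(200,30),5)
P=onplane('top',c,.110);print('cab',P.round(4))
for i in range(4):
    v=P[(i+1)%4]-P[i];print(np.linalg.norm(v),np.degrees(np.arctan2(v[1],v[0])))
h=onplane('top',f([(278,560),(515,547)],(200,30),5),.075);print('handle',h,h.mean(0),np.linalg.norm(h[1]-h[0]));v=h[1]-h[0];print(np.degrees(np.arctan2(v[1],v[0])))
sw=f([(271,160),(419,299)],(390,160),8); print('bar,dot',sw,onplane('top',sw,.06),withdepth('top',sw.round(),d))
pc=f([(225,182),(297,122),(468,277),(394,350)],(390,160),8); print(withdepth('top',pc.round(),d)); print('paddle',onplane('top',pc,.062))
bx=f([(283,64),(502,312),(360,432),(150,180)],(390,160),8); print('box',onplane('top',bx,.040),onplane('top',bx,.04).mean(0))
g=im.max(2)
hsv=cv2.cvtColor(im,cv2.COLOR_BGR2HSV)
# slabs: chroma (less green): use r-g
dd=im[...,2].astype(int)-im[...,1]; gb=im[...,1].astype(int)-im[...,0]
for s in[(160,158),(159,200),(362,153)]:
    print(s,dd[s[1]-3:s[1]+4,s[0]-3:s[0]+4].mean(),gb[s[1]-3:s[1]+4,s[0]-3:s[0]+4].mean())
print('bench',dd[190:210,290:310].mean(),gb[190:210,290:310].mean())
```

```text
cab [[ 0.9071  0.1009  0.11  ]
 [ 0.9242 -0.1454  0.11  ]
 [ 0.6887 -0.1601  0.11  ]
 [ 0.675   0.0863  0.11  ]]
0.24688001905766896 -86.0245725310591
0.23600172276247414 -176.4403625188703
0.24673912169453552 93.17804970975637
0.23256693460664352 3.5940959060208173
handle [[ 0.63050487  0.02307427  0.075     ]
 [ 0.63647293 -0.10470819  0.075     ]] [ 0.6334889  -0.04081696  0.075     ] 0.12792174890630853
-87.32595223514178
bar,dot [[423.4375 179.5625]
 [441.9375 196.9375]] [[ 0.52438759 -0.42994624  0.06      ]
 [ 0.47609348 -0.47678867  0.06      ]] [[ 0.52472169 -0.43105006  0.05303549]
 [ 0.47388311 -0.47270718  0.07110823]]
[[ 0.52153936 -0.42029477  0.04271458]
 [ 0.5418736  -0.4483203   0.03854807]
 [ 0.48820344 -0.50300485  0.03746476]
 [ 0.46216369 -0.47281987  0.04547151]]
paddle [[ 0.51652798 -0.4129449   0.062     ]
 [ 0.53699751 -0.43920933  0.062     ]
 [ 0.48303666 -0.49344601  0.062     ]
 [ 0.45849743 -0.46605448  0.062     ]]
box [[ 0.56262277 -0.44371684  0.04      ]
 [ 0.47491166 -0.51292855  0.04      ]
 [ 0.43425011 -0.46025719  0.04      ]
 [ 0.522231   -0.39430654  0.04      ]] [ 0.49850389 -0.45280228  0.04      ]
(160, 158) 8.326530612244898 4.6938775510204085
(159, 200) 7.8979591836734695 4.959183673469388
(362, 153) 8.877551020408163 4.653061224489796
bench 4.06 11.455
```

```bash
cat > seg.py <<'E'
from h import *
def mask(im,kind):
    hsv=cv2.cvtColor(im,cv2.COLOR_BGR2HSV)
    if kind=='cork': return (hsv[...,1]>100)&(hsv[...,0]<22)&(hsv[...,0]>5)
    b=cv2.bilateralFilter(im,5,30,3).astype(float); b=cv2.GaussianBlur(b,(3,3),0)
    q=b[...,2]-2*b[...,1]+b[...,0]
    return (q>-2)&(b.max(2)<150)&(b.max(2)>60)
def find(n,im,seeds,z,kind,rad=26):
    out=[]
    M=mask(im,kind)
    for s in seeds:
        x,y=s; w=np.zeros_like(M); w[max(0,y-rad):y+rad,max(0,x-rad):x+rad]=1
        mm=(M&w).astype(np.uint8)
        mm=cv2.morphologyEx(mm,cv2.MORPH_CLOSE,np.ones((3,3))); mm=cv2.morphologyEx(mm,cv2.MORPH_OPEN,np.ones((3,3)))
        k,l,st,c=cv2.connectedComponentsWithStats(mm)
        if k<2: print(kind,s,'none'); out.append(None); continue
        i=1+np.argmax(st[1:,4])
        cs,_=cv2.findContours((l==i).astype(np.uint8),cv2.RETR_EXTERNAL,cv2.CHAIN_APPROX_NONE)
        c=max(cs,key=cv2.contourArea)[:,0,:]
        P=onplane(n,c,z)
        (cx,cy),(a,b),ang=cv2.minAreaRect((P[:,:2]*1000).astype(np.float32))
        if a<b: a,b,ang=b,a,ang+90
        ang=(ang+90)%180-90
        # moment-based check on filled pixels
        ys,xs=np.where(l==i); Q=onplane(n,np.c_[xs,ys],z)[:,:2]*1000; mu=Q.mean(0); w,v=np.linalg.eigh(np.cov((Q-mu).T)); v=v[:,1]; ma=(np.degrees(np.arctan2(v[1],v[0]))+90)%180-90
        out.append((cx,cy,a,b,ang)); print(n,kind,s,'rect c %.1f %.1f size %.1f %.1f ang %.1f | mom c %.1f %.1f ang %.1f size %.1f %.1f'%(cx,cy,a,b,ang,*mu,ma,np.sqrt(12*w[1]),np.sqrt(12*w[0])))
    return out
E
python3 - <<'E'
from seg import *
im=np.load('pics/top0.npz')['im']
S=find('top',im,[(160,158),(159,200),(362,153)],.014,'slab')
C=find('top',im,[(161,247),(367,197),(366,243)],.008,'cork')
im2=np.load('pics/side0.npz')['im']
uv=lambda L,z:[tuple(proj('side',[a[0]/1e3,a[1]/1e3,z])[0].round().astype(int)) for a in L]
find('side',im2,uv(S,.014),.014,'slab'); find('side',im2,uv(C,.008),.008,'cork')
E
```

```text
top slab (160, 158) rect c 604.4 291.7 size 93.0 53.2 ang -7.3 | mom c 604.3 291.7 ang -7.2 size 92.1 52.3
top slab (159, 200) rect c 485.4 291.5 size 92.0 53.0 ang 17.0 | mom c 485.3 291.4 ang 17.2 size 91.3 52.5
top slab (362, 153) rect c 611.3 -276.6 size 93.2 52.4 ang -19.8 | mom c 611.2 -276.7 ang -20.1 size 92.5 51.2
top cork (161, 247) rect c 358.1 284.7 size 95.0 55.3 ang 20.1 | mom c 357.7 284.9 ang 20.6 size 94.3 55.1
top cork (367, 197) rect c 488.2 -283.4 size 90.4 55.2 ang -0.6 | mom c 488.0 -283.3 ang -1.1 size 93.0 55.2
top cork (366, 243) rect c 360.7 -273.8 size 94.7 55.3 ang 1.8 | mom c 360.4 -273.9 ang 2.1 size 94.8 55.0
side slab (np.int64(256), np.int64(159)) rect c 603.4 281.3 size 84.2 55.0 ang -14.7 | mom c 603.1 280.4 ang -6.1 size 84.1 55.2
side slab (np.int64(219), np.int64(164)) rect c 483.6 279.6 size 91.2 55.9 ang 17.2 | mom c 483.9 279.0 ang 20.1 size 88.4 54.5
side slab (np.int64(329), np.int64(282)) rect c 609.7 -286.3 size 87.8 55.6 ang -20.3 | mom c 609.5 -286.9 ang -19.1 size 87.1 55.0
side cork (np.int64(180), np.int64(172)) rect c 358.0 275.1 size 88.2 49.5 ang 18.6 | mom c 356.5 275.4 ang 22.1 size 87.9 47.9
side cork (np.int64(279), np.int64(297)) rect c 487.7 -290.6 size 91.1 52.3 ang -0.5 | mom c 487.2 -290.9 ang -0.4 size 90.8 52.1
side cork (np.int64(223), np.int64(306)) rect c 360.4 -280.7 size 90.5 52.5 ang 1.6 | mom c 360.0 -281.3 ang 1.5 size 90.2 52.3
```

apply_moves([
  [[27.1, -43.5, -2], -80],
  [[27.1, -43.5, -2], -80],
  [[27.1, -43.5, -2], -80],
  [[27.1, -43.5, -2], -80],
  [[27.1, -43.5, -2], -80],
  [[27.1, -43.5, -2], -80],
  [[27.1, -43.5, -2], -80],
  [[27.1, -43.5, -2], -80],
  [[27.1, -43.5, -2], -80],
  [[27.1, -43.5, -2], -80],
], hand=0)

```text
clock: 1.1
tool_pos: [0.4941, 0.2088, 0.207]
orientation: [180.0, -0.0, 169.8]
force: [1.1, 0.8, 1.4]
opening: 0.0132
```

apply_moves([
  [[2, -49, -3], -40],
  [[2, -49, -3], -40],
  [[2, -49, -3], -40],
  [[2, -49, -3], -40],
  [[2, -49, -3], -40],
  [[2, -49, -3], -40],
  [[2, -49, -3], -40],
  [[2, -49, -3], -40],
  [[2, -49, -3], -40],
  [[2, -49, -3], -40],
])

```text
clock: 2.1
tool_pos: [0.513, -0.2817, 0.1765]
orientation: [-180.0, -0.0, 130.1]
force: [1.4, 0.8, -0.2]
opening: 0.0006
```

Run:
```python
from h import *
o=ctrl.get_obs();print(o['tool_pos'],o['orientation'],o['joint_pos'])
```

```text
[ 0.51301726 -0.28172837  0.17654867] [-1.79977549e+02 -2.90989223e-02  1.30084956e+02] [-9.64548169e+00  1.43420812e+01 -1.49830997e+01 -1.92456831e-03
 -6.07115340e+01 -4.02686141e+01]
```

apply_moves([
  [[-3.5, -18.9, -4], 0],
  [[-3.5, -18.9, -4], 0],
  [[-3.5, -18.9, -4], 0],
  [[-3.5, -18.9, -4], 0],
  [[-3.5, -18.9, -9], 0],
  [[-3.5, -18.9, -9], 0],
  [[-3.5, -18.9, -9], 0],
])

```text
clock: 2.8
tool_pos: [0.4778, -0.4679, 0.0864]
orientation: [-179.9, -0.2, 130.1]
force: [0.1, -0.5, 1.1]
opening: 0.0005
```

Run:
```python
from h import *
o=ctrl.get_obs();print(o['tool_pos'],o['orientation'],o['joint_pos'],o['force'])
im,d=snap('side','s1'); cv2.imwrite('pics/s1c.png',cv2.resize(im[250:384,230:400],None,fx=4,fy=4))
im,d=snap('top','t1'); cv2.imwrite('pics/t1c.png',cv2.resize(im[130:250,380:480],None,fx=5,fy=5))
```

```text
[ 0.47777294 -0.46789628  0.08640292] [-1.79910042e+02 -1.71395878e-01  1.30134429e+02] [-2.77232486e+01  2.63872238e+01 -9.74171501e+00  2.31248855e-02
 -5.40637249e+01 -2.21557906e+01] [ 0.13073462 -0.51050466  1.06390987]
```

View pics/s1c.png

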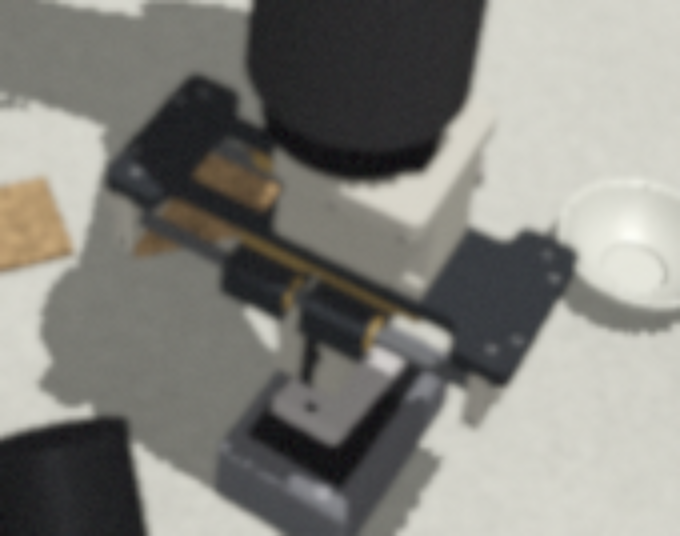

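View pics/t1c.png

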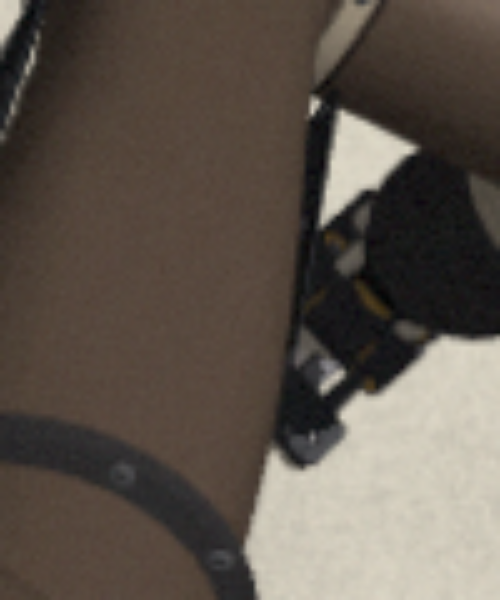

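The gripper is shut above the dot (OFF) end; in the crop the dot is at (312,407), just below the fingertips. Now I'll press down in small steps.

apply_moves([
  [[0, -0.3, -1.5], 0],
  [[0, -0.3, -1.8], 0],
  [[0, -0.3, -2.1], 0],
  [[0, -0.3, -2.4], 0],
  [[0, -0.3, -2.4], 0],
])

```text
clock: 3.4
tool_pos: [0.4787, -0.4711, 0.063]
orientation: [180.0, -0.0, 130.1]
force: [0.9, 0.3, -0.5]
opening: 0.0004
```

apply_moves([
  [[0, 0, -0.2], 0],
  [[0, 0, -0.4], 0],
  [[0, 0, -0.5], 0],
  [[0, 0, -0.5], 0],
])

```text
clock: 3.8
tool_pos: [0.4785, -0.4712, 0.0578]
orientation: [-180.0, -0.0, 130.1]
force: [-0.3, 0.4, 0.0]
opening: 0.0005
```

Run:
```python
from h import *
im,d=snap('side','s2'); cv2.imwrite('pics/s2c.png',cv2.resize(im[250:384,230:400],None,fx=4,fy=4))
```

```text
(no output)
```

View pics/s2c.png

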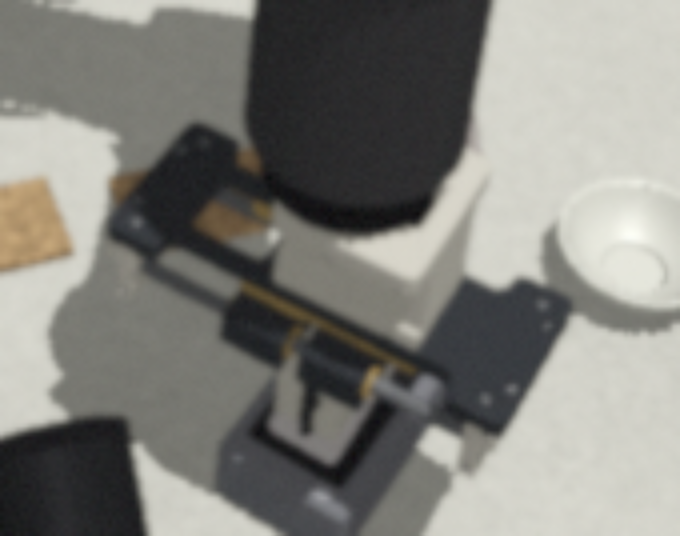

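apply_moves([
  [[0, 0, 4], 0],
  [[0, 0, 8], 0],
  [[3, 6, 12], 20],
  [[7.3, 12, 13], 30],
  [[7.3, 20, 13], 53],
  [[7.3, 30, 13], 53],
  [[7.3, 41, 13], 53],
  [[7.3, 41, 13], 53],
  [[7.3, 41, 13], 53],
  [[7.3, 41, 13], 53],
], hand=1.9)

```text
clock: 4.85
tool_pos: [0.5498, -0.0924, 0.1877]
orientation: [180.0, 0.0, -176.8]
force: [0.8, 0.5, -0.1]
opening: 0.0191
```

Run:
```python
from h import *
o=ctrl.get_obs();print(o['tool_pos'],o['orientation'],o['joint_pos'],o['opening'])
im,d=snap('side','s3'); a=cv2.resize(im[250:384,260:400],None,fx=4,fy=4)
im,d=snap('top','t3'); b=cv2.resize(im[150:240,390:470],None,fx=5,fy=5)
cv2.imwrite('pics/s3c.png',a);cv2.imwrite('pics/t3c.png',b)
```

```text
[ 0.54979545 -0.09237346  0.18774556] [ 1.79995745e+02  4.32564049e-02 -1.76803170e+02] [ 1.05864391e+01  1.11974782e+01 -1.75778169e+01  1.53359393e-03
 -6.11812605e+01 -7.39034614e+00] 0.019149915238142964
```

View pics/s3c.png

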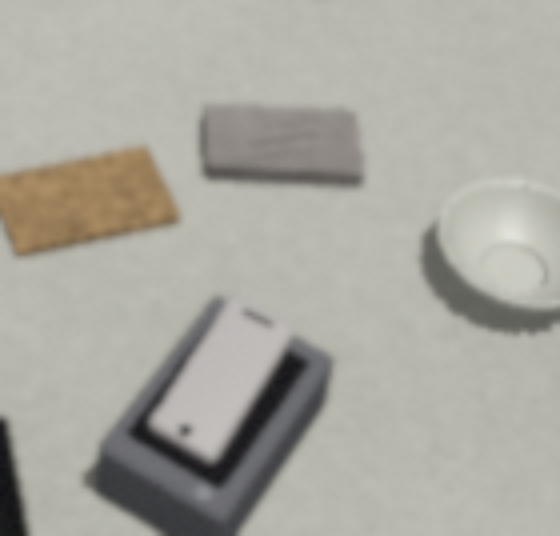

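View pics/t3.png

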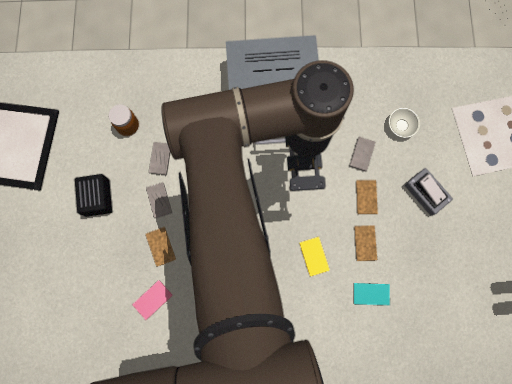

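The rocker has flipped to OFF: the dot end is down and the bar end is raised, seen at (258,318) in the crop. The other objects haven't moved. Next is the handle.

apply_moves([
  [[8.3, 5.1, -2], 0.3],
  [[8.3, 5.1, -4], 0.3],
  [[8.3, 5.1, -6], 0.3],
  [[8.3, 5.1, -6], 0.3],
])

```text
clock: 5.35
tool_pos: [0.6314, -0.0431, 0.1232]
orientation: [-180.0, -0.4, -176.6]
force: [-0.9, -1.0, 0.5]
opening: 0.019
```

Run:
```python
from h import *
o=ctrl.get_obs();print(o['tool_pos'],o['orientation'])
im,d=snap('side','s4'); a=cv2.resize(im[130:270,260:430],None,fx=4,fy=4);cv2.imwrite('pics/s4c.png',a)
im=np.load('pics/side0.npz')['im'];a=cv2.resize(im[130:270,260:430],None,fx=4,fy=4);cv2.imwrite('pics/s4d.png',a)
```

```text
[ 0.63142637 -0.04305983  0.12317037] [-179.98435659   -0.38954291 -176.55970363]
```

View pics/s4c.png

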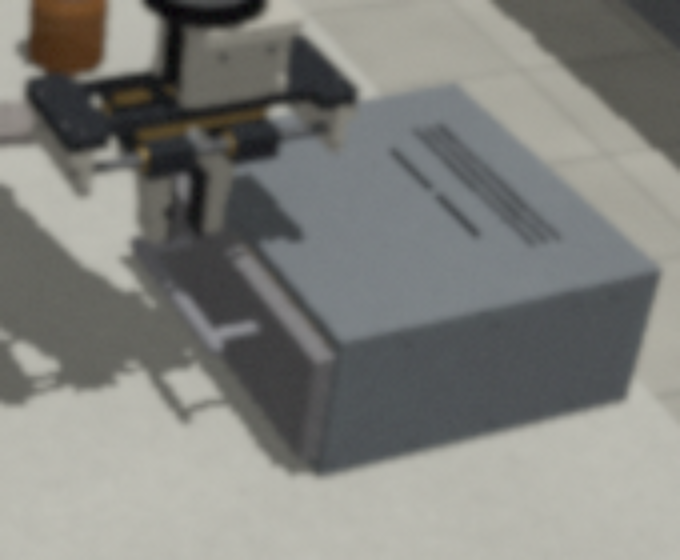

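View pics/s4d.png

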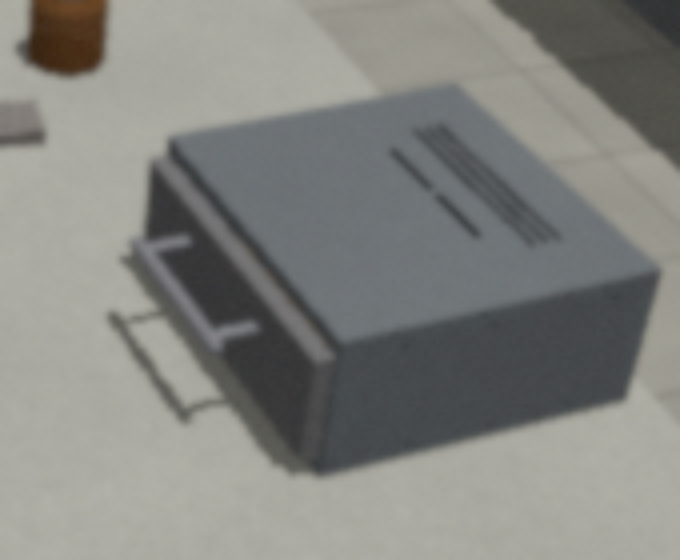

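Run:
```python
from h import *
h=onplane('side',[(294.9,190.5),(313.6,215.6)],.0755);print(h,h.mean(0))
print(ctrl.get_obs()['tool_pos'])
for t in (.072,.0755): print(proj('side',[0.633,-.041,t]),proj('top',[0.633,-.041,t]))
```

```text
[[ 0.6299616   0.010204    0.0755    ]
 [ 0.63697426 -0.10568047  0.0755    ]] [ 0.63346793 -0.04773823  0.0755    ]
[ 0.63179087 -0.04368237  0.12546961]
[[302.71991949 202.23838012]] [[278.95293076 140.79358119]]
[[302.82259478 201.16469654]] [[279.00502433 140.40952271]]
```

apply_moves([
  [[0.1, 0, -3], 0],
  [[0.1, 0, -5], 0],
  [[0.1, 0, -6], 0],
  [[0.1, 0, -7], 0],
  [[0.1, 0, -7], 0],
])

```text
clock: 5.9
tool_pos: [0.6336, -0.0438, 0.0573]
orientation: [-180.0, -0.0, -176.6]
force: [-0.7, 0.2, 0.4]
opening: 0.0191
```

apply_moves([
  [[0, 0, 0], 0],
  [[0, 0, 0], 0],
  [[0, 0, 0], 0],
  [[0, 0, 0], 0],
], hand=0.6)

```text
clock: 6.3
tool_pos: [0.6344, -0.0434, 0.0585]
orientation: [-180.0, 0.1, -176.5]
force: [-2.1, -0.6, 6.7]
opening: 0.0099
```

apply_moves([
  [[-1, -0.06, 0], 0],
  [[-3, -0.18, 0], 0],
  [[-5, -0.3, 0], 0],
  [[-7, -0.43, 0], 0],
  [[-9, -0.55, 0], 0],
  [[-11, -0.67, 0], 0],
  [[-13, -0.8, 0], 0],
  [[-15, -0.92, 0], 0],
  [[-17, -1.04, 0], 0],
  [[-18, -1.1, 0], 0],
])

```text
clock: 7.3
tool_pos: [0.4531, -0.0552, 0.0584]
orientation: [-180.0, 0.1, -176.5]
force: [1.3, -7.8, 4.8]
opening: 0.0104
```

apply_moves([
  [[-0.5, -0.12, 0], 0],
  [[-1.0, -0.2, 0], 0],
  [[-1.5, -0.25, 0], 0],
  [[-1.5, -0.25, 0], 0],
])

```text
clock: 7.7
tool_pos: [0.4398, -0.0563, 0.0584]
orientation: [179.9, 0.2, -176.5]
force: [-0.5, 2.5, 8.4]
opening: 0.0098
```

apply_moves([
  [[-0.3, -0.02, 0], 0],
  [[-0.6, -0.04, 0], 0],
  [[-0.6, -0.04, 0], 0],
])

```text
clock: 8.0
tool_pos: [0.4397, -0.0561, 0.0586]
orientation: [179.9, 0.7, -176.4]
force: [23.8, -7.8, -17.8]
opening: 0.0096
```

apply_moves([
  [[0.5, 0.03, 0], 0],
  [[0.5, 0.03, 0], 0],
  [[0.5, 0.03, 0], 0],
  [[0.5, 0.03, 0], 0],
], hand=1.9)

```text
clock: 8.4
tool_pos: [0.4371, -0.0571, 0.0571]
orientation: [-180.0, -0.1, -176.6]
force: [0.2, -0.2, -0.1]
opening: 0.0185
```

apply_moves([
  [[0.5, 0.0, 2], 0],
  [[0.5, 0, 5], 0],
  [[0.5, 0, 10], 0],
  [[0, 0, 14], 0],
  [[-1, 5, 15], 8],
  [[-1, 10, 15], 16],
  [[-1, 15, 15], 24],
  [[-1, 20, 15], 32],
  [[-3, 24, 15], 40],
  [[-5, 28, 15], 48],
], hand=1.9)

```text
clock: 9.4
tool_pos: [0.3867, 0.2245, 0.2071]
orientation: [180.0, -0.0, -128.2]
force: [0.1, 0.0, 0.3]
opening: 0.0189
```

Run:
```python
from h import *
o=ctrl.get_obs();print(o['tool_pos'],o['orientation'],o['joint_pos'],o['force'])
snap('side','s5');snap('top','t5')
```

```text
[0.38672147 0.224515   0.20709417] [ 1.79992268e+02 -3.27902698e-02 -1.28239820e+02] [ 5.55275521e+01 -6.11414780e-01 -2.82691064e+01 -1.11395452e-02
 -6.23745202e+01 -3.76220637e+00] [0.09963605 0.04935119 0.26450205]
```

View pics/t5.png

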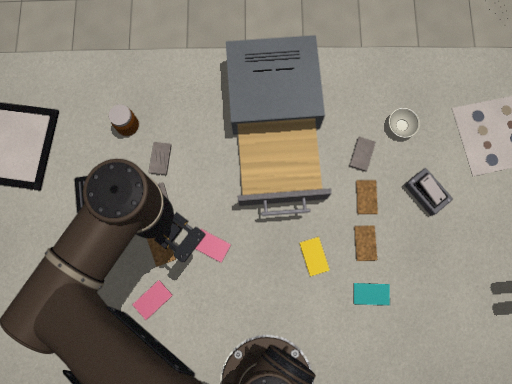

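View pics/s5.png

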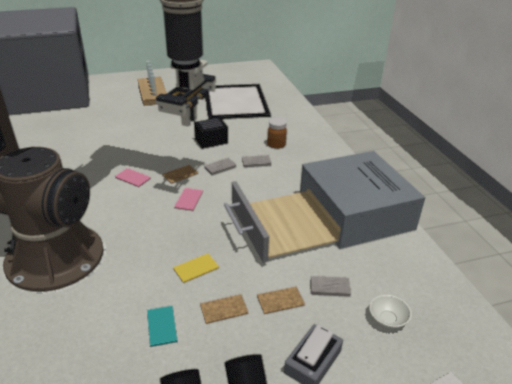

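Run:
```python
from h import *
im=np.load('pics/top5.npz')['im'] if 0 else np.load('pics/t5.npz')['im']
cv2.imwrite('pics/t5c.png',cv2.resize(im[100:225,225:345],None,fx=6,fy=6,interpolation=cv2.INTER_CUBIC))
im=np.load('pics/s5.npz')['im']
cv2.imwrite('pics/s5c.png',cv2.resize(im[150:270,215:360],None,fx=5,fy=5,interpolation=cv2.INTER_CUBIC))
```

```text
(no output)
```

View pics/t5c.png

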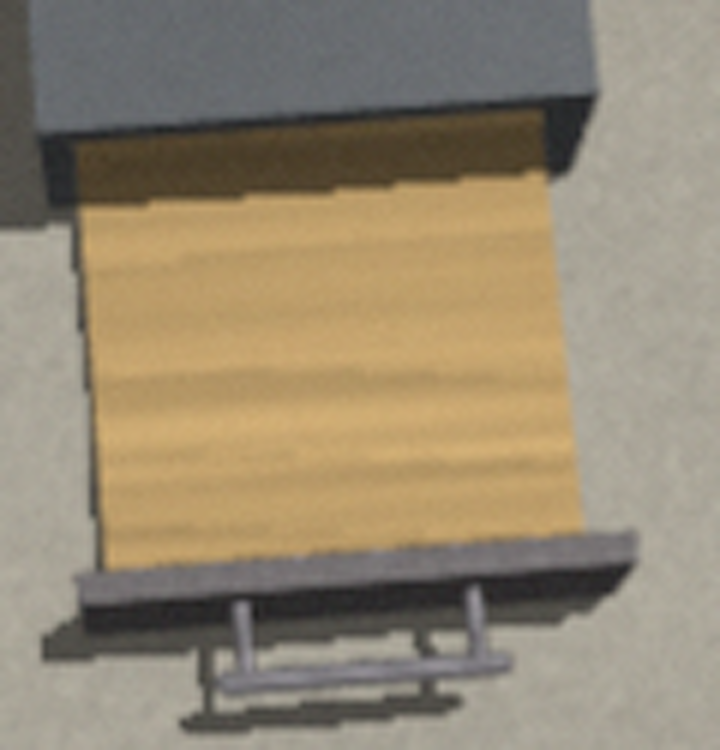

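View pics/s5c.png

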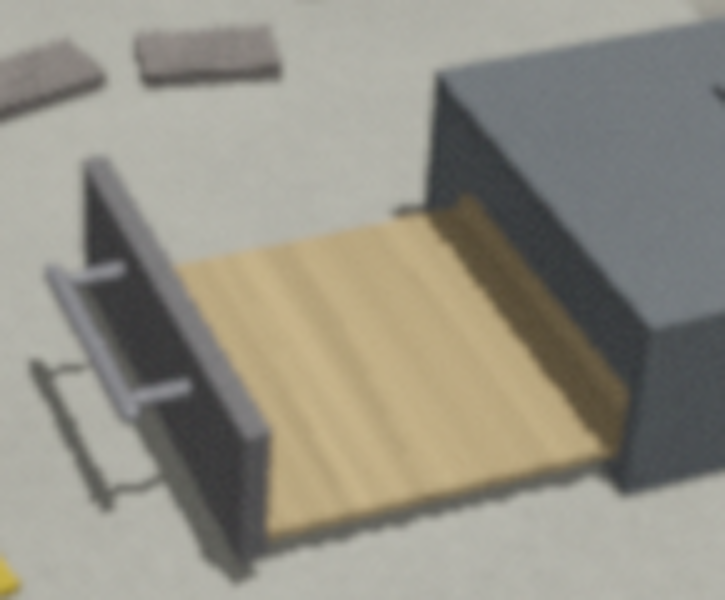

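Run:
```python
from h import *
f=lambda pts,o,s:(np.array(pts,float)+.5)/s-.5+np.array(o)
t=lambda p,z:onplane('top',f(p,(225,100),6),z)[:,:2]*1000
s=lambda p,z:onplane('side',f(p,(215,150),5),z)[:,:2]*1000
def pr(n,P):
    v=P[1]-P[0];print(n,P.round(1).tolist(),'len %.1f ang %.2f'%(np.linalg.norm(v),np.degrees(np.arctan2(v[1],v[0]))))
pr('woodL',t([(105,555),(80,205)],.022));pr('woodR',t([(582,520),(548,180)],.022))
pr('panelrear',t([(78,578),(636,533)],.098));pr('panelfront',t([(80,606),(636,562)],.098))
pr('cabfront',t([(40,135),(595,96)],.110))
pr('handle',t([(222,683),(512,660)],.0755))
pr('S woodnear',s([(270,530),(612,455)],.022))
pr('S panelrear',s([(102,160),(268,435)],.098)); pr('S cabfront',s([(438,75),(652,328)],.110))
pr('S cab bottom',s([(625,490),(625,490)],.0))
# predicted geometry
yaw=np.radians(3.7)
```

```text
woodL [[503.0, 60.7], [670.3, 71.6]] len 167.6 ang 3.75
woodR [[516.9, -158.1], [680.3, -148.2]] len 163.7 ang 3.47
panelrear [[478.0, 69.9], [495.0, -171.3]] len 241.8 ang -85.95
panelfront [[465.7, 69.1], [482.3, -170.8]] len 240.4 ang -86.06
cabfront [[674.2, 85.6], [689.8, -159.5]] len 245.6 ang -86.35
handle [[435.1, 8.3], [443.7, -118.2]] len 126.9 ang -86.09
S woodnear [[501.8, -161.1], [686.1, -154.6]] len 184.4 ang 2.01
S panelrear [[476.3, 61.2], [492.6, -177.4]] len 239.3 ang -86.08
S cabfront [[674.5, 77.7], [691.3, -164.6]] len 242.9 ang -86.04
S cab bottom [[694.3, -158.8], [694.3, -158.8]] len 0.0 ang 0.00
```

Run:
```python
from h import *
D=np.load('pics/t5.npz');im,d=D['im'],D['d']
for u in (260,280,300):
  for v in range(112,140,1):
    p=withdepth('top',(u,v),d)[0]; print(u,v,im[v,u],(p*1000).round(1), (onplane('top',(u,v),.022)[0]*1000).round(0)[:2])
```

```text
260 112 [109 104 100] [701.9   9.4 108.8] [734.   9.]
260 113 [111 108 104] [700.4   9.4 105.1] [731.   9.]
260 114 [108 105 101] [698.8   9.4 101.9] [728.   9.]
260 115 [111 107 105] [692.8   9.5 110.7] [725.   9.]
260 116 [109 107 104] [690.8   9.5 108.6] [722.   9.]
260 117 [106 103 101] [688.3   9.6 107.8] [719.   9.]
260 118 [112 110 104] [685.2   9.6 108.6] [716.   9.]
260 119 [99 94 92] [682.3   9.6 108.8] [713.   9.]
260 120 [67 65 64] [679.6   9.7 108.6] [710.   9.]
260 121 [44 48 52] [679.    9.7 102.5] [707.   9.]
260 122 [49 66 74] [707.2   9.1  13.5] [704.   9.]
260 123 [46 68 80] [699.7   9.2  26.7] [701.   9.]
260 124 [42 63 77] [696.7   9.2  26.7] [698.   9.]
260 125 [38 62 74] [695.    9.3  23.2] [695.   9.]
260 126 [38 61 72] [692.2   9.3  22.6] [692.   9.]
260 127 [45 63 75] [689.6   9.3  21.7] [689.   9.]
260 128 [40 61 75] [689.2   9.3  14.1] [687.   9.]
260 129 [42 66 80] [684.7   9.4  18.6] [684.   9.]
260 130 [43 64 78] [681.6   9.4  19. ] [681.   9.]
260 131 [46 71 83] [679.1   9.4  17.6] [678.   9.]
260 132 [47 70 83] [675.3   9.5  20.1] [675.   9.]
260 133 
[... 2734 characters left out ...]
00 128 [44 66 79] [ 685.2 -103.4   22.5] [ 685. -103.]
300 129 [44 66 81] [ 681.9 -103.2   23.4] [ 682. -103.]
300 130 [ 73 111 134] [ 679.  -103.1   23.4] [ 679. -103.]
300 131 [106 154 187] [ 677.2 -103.3   20. ] [ 677. -103.]
300 132 [104 156 189] [ 674.6 -103.4   18.7] [ 674. -103.]
300 133 [107 157 189] [ 672.5 -103.5   16.1] [ 671. -103.]
300 134 [107 158 190] [ 669.5 -103.4   16.3] [ 668. -103.]
300 135 [108 159 192] [ 665.2 -103.    20.5] [ 665. -103.]
300 136 [108 162 195] [ 663.3 -103.2   17.3] [ 662. -103.]
300 137 [109 164 198] [ 659.7 -102.9   19.5] [ 659. -103.]
300 138 [110 164 197] [ 656.8 -102.8   19.3] [ 656. -103.]
300 139 [105 158 188] [ 654.7 -103.    16.5] [ 653. -102.]
```

Run:
```python
from h import *
print('supply top corners',onplane('top',[(76,178),(109,174),(112,214),(79,216)],.07)[:,:2].round(3))
print('jar lid',onplane('top',[(111,112),(131,112),(121,120)],.09)[:,:2].round(3))
print('dish',onplane('top',[(389,124),(419,124)],.03)[:,:2].round(3))
```

```text
supply top corners [[0.537 0.504]
 [0.547 0.415]
 [0.438 0.402]
 [0.434 0.49 ]]
jar lid [[0.715 0.413]
 [0.714 0.358]
 [0.691 0.384]]
dish [[ 0.693 -0.355]
 [ 0.692 -0.441]]
```

apply_moves([
  [[-2.9, 6, -4], 15],
  [[-2.9, 6, -8], 30],
  [[-2.9, 6, -12], 45],
  [[-2.9, 6, -14], 58.5],
  [[-2.9, 6, -14], 58.5],
  [[-2.9, 6, -14], 58.5],
  [[-2.9, 6, -14], 58.5],
  [[-2.9, 6, -14], 58.5],
], hand=8.7)

```text
clock: 10.3
tool_pos: [0.3588, 0.2824, 0.0671]
orientation: [180.0, -0.0, -70.0]
force: [-0.5, 1.0, 0.6]
opening: 0.0771
```

Run:
```python
from h import *
o=ctrl.get_obs();print(o['tool_pos'],o['orientation'],o['joint_pos'],o['opening'])
im,d=snap('side','s6');cv2.imwrite('pics/s6c.png',cv2.resize(im[90:230,110:290],None,fx=4,fy=4))
```

```text
[0.35882326 0.28236729 0.06713084] [ 1.79964571e+02 -2.57407819e-02 -7.00141985e+01] [ 6.30335589e+01  1.01404544e+01 -3.80985167e+01 -8.06082528e-03
 -4.18044911e+01  4.69582455e+01] 0.07707643473385378
```

View pics/s6c.png

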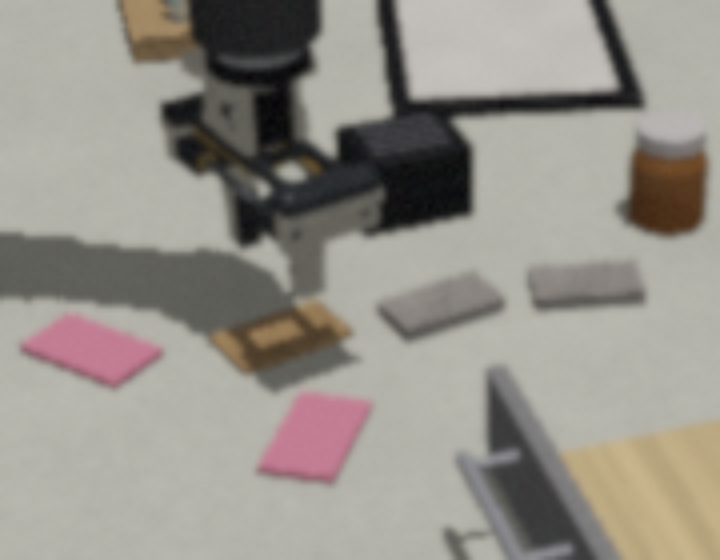

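apply_moves([
  [[-0.05, 0, -2.5], 0.3],
  [[-0.05, 0, -4.5], 0.3],
  [[-0.05, 0, -5.8], 0.3],
  [[-0.05, 0, -6.4], 0.3],
  [[-0.05, 0, -6.4], 0.3],
  [[-0.05, 0, -6.4], 0.3],
], hand=8.7)

```text
clock: 10.95
tool_pos: [0.3587, 0.2832, 0.0038]
orientation: [-180.0, 0.0, -69.8]
force: [-0.2, -0.8, 0.1]
opening: 0.0874
```

apply_moves([
  [[0, 0, 0], 0],
  [[0, 0, 0], 0],
  [[0, 0, 0], 0],
  [[0, 0, 0], 0],
  [[0, 0, 0], 0],
  [[0, 0, 0], 0],
], hand=4.5)

```text
clock: 11.55
tool_pos: [0.3585, 0.2831, 0.0035]
orientation: [-180.0, 0.0, -69.8]
force: [0.2, -0.8, 3.2]
opening: 0.0556
```

apply_moves([
  [[0, 0, 4], 0],
  [[0, 0, 8], 0],
  [[3, -3, 12], -4],
  [[6, -7, 12.5], -8],
  [[9.5, -11, 12.5], -12],
  [[12.5, -15, 12.5], -16.4],
  [[15.5, -19, 12.5], -16.4],
  [[18.5, -23, 12.5], -16.4],
  [[21.5, -28, 12.5], -16.4],
  [[23.7, -31.5, 12.5], -16.4],
])

```text
clock: 12.55
tool_pos: [0.5911, -0.0258, 0.128]
orientation: [180.0, 0.0, -86.2]
force: [0.6, 1.5, 0.2]
opening: 0.0551
```

apply_moves([
  [[0, -1.2, 0], 0],
  [[0, -1.2, 0], 0],
  [[0, -1.2, 0], 0],
])

```text
clock: 12.85
tool_pos: [0.5898, -0.0359, 0.1279]
orientation: [180.0, 0.0, -86.2]
force: [-0.3, 1.2, -0.2]
opening: 0.0552
```

Run:
```python
from h import *
o=ctrl.get_obs();print(o['tool_pos'],o['orientation'],o['joint_pos'],o['opening'])
im,d=snap('side','s7');cv2.imwrite('pics/s7c.png',cv2.resize(im[90:270,200:380],None,fx=4,fy=4))
```

```text
[ 0.58980591 -0.03589705  0.12790815] [ 1.79950013e+02  4.81327743e-03 -8.62254835e+01] [ 1.54479065e+01  1.74246683e+01 -1.77089385e+01 -1.81204018e-02
 -5.49143742e+01  7.83370339e+01] 0.05518345930531783
```

View pics/s7c.png

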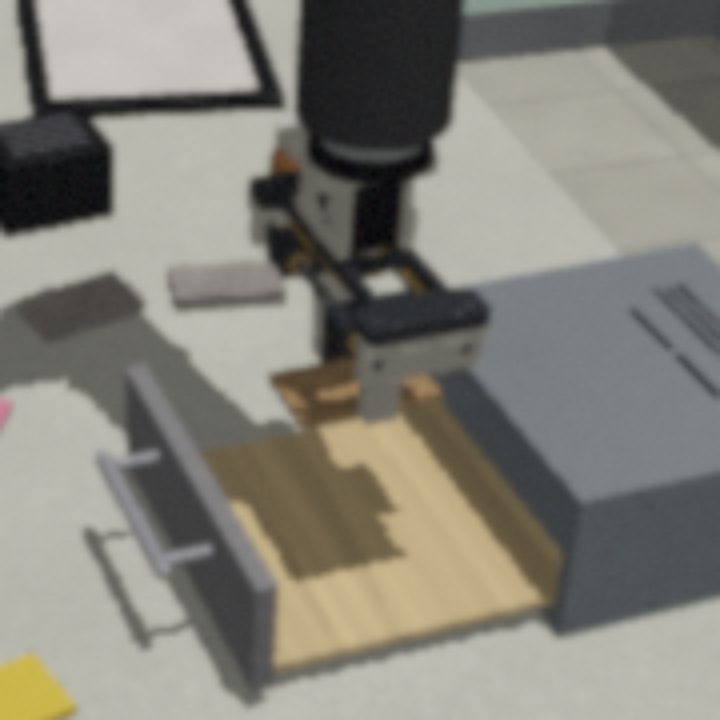

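apply_moves([
  [[0.6, -0.75, 0], 0],
  [[0.6, -0.75, -2], 0],
  [[0.6, -0.75, -4], 0],
  [[0.6, -0.75, -6], 0],
  [[0.6, -0.75, -8], 0],
  [[0.6, -0.75, -9], 0],
  [[0.6, -0.75, -9.7], 0],
  [[0.6, -0.75, -9.7], 0],
  [[0.6, -0.75, -9.7], 0],
])

```text
clock: 13.8
tool_pos: [0.5969, -0.0431, 0.032]
orientation: [-179.9, -0.0, -86.1]
force: [0.6, 0.4, 0.2]
opening: 0.0555
```

apply_moves([
  [[-0.1, -0.05, -0.3], -0.1],
  [[-0.1, -0.05, -0.5], -0.1],
  [[-0.1, -0.05, -0.55], -0.1],
  [[-0.1, -0.05, -0.55], -0.1],
])

```text
clock: 14.2
tool_pos: [0.5954, -0.0439, 0.0259]
orientation: [-180.0, 0.0, -86.3]
force: [-0.0, -0.7, -0.9]
opening: 0.0552
```

Next I'll open the fingers, lift off and check the placing.

apply_moves([
  [[0, 0, 0], 0],
  [[0, 0, 0], 0],
  [[0, 0, 0], 0],
  [[0, 0, 2], 0],
  [[0, 0, 5], 0],
  [[0, 0, 9], 0],
  [[0, 0, 12], 0],
  [[0, 4, 12], 0],
  [[0, 8, 12], 0],
  [[0, 13, 12], -5],
], hand=7.5)

```text
clock: 15.2
tool_pos: [0.5953, 0.0867, 0.1465]
orientation: [-179.9, 0.0, -91.4]
force: [1.4, 0.1, -0.1]
opening: 0.0751
```

apply_moves([
  [[0, 5, 0], -3],
  [[0, 10, 0], -6],
  [[0, 15, 0], -6],
  [[0, 20, 0], -6],
  [[0, 20, -3], -6],
], hand=8.7)

```text
clock: 15.7
tool_pos: [0.5979, 0.2936, 0.1194]
orientation: [-179.6, 0.3, -96.9]
force: [0.8, -0.7, -0.1]
opening: 0.0868
```

```bash
cat >> seg.py <<'E'
from scipy.optimize import least_squares
UX=np.array([np.cos(np.radians(3.75)),np.sin(np.radians(3.75))])
def shelf(im):
    """wood edges along lines -> y centre in shelf frame; returns lateral centre"""
    hsv=cv2.cvtColor(im,cv2.COLOR_BGR2HSV)
    return hsv
E
python3 - <<'E'
from seg import *
o=ctrl.get_obs();print(o['tool_pos'],o['orientation'],o['joint_pos'],o['opening'])
im,d=snap('top','t8');cv2.imwrite('pics/t8c.png',cv2.resize(im[100:225,225:345],None,fx=6,fy=6,interpolation=cv2.INTER_CUBIC))
cv2.imwrite('pics/t8.png',im)
im2,d2=snap('side','s8');cv2.imwrite('pics/s8c.png',cv2.resize(im2[150:270,215:360],None,fx=5,fy=5,interpolation=cv2.INTER_CUBIC))
E
```

```text
[0.59785595 0.29358089 0.11936399] [-179.60177556    0.34390076  -96.94694145] [ 42.93905887  23.98180377  -8.85070452   0.09933233 -56.64795046
  40.05856963] 0.08682123146070636
```

View pics/t8c.png

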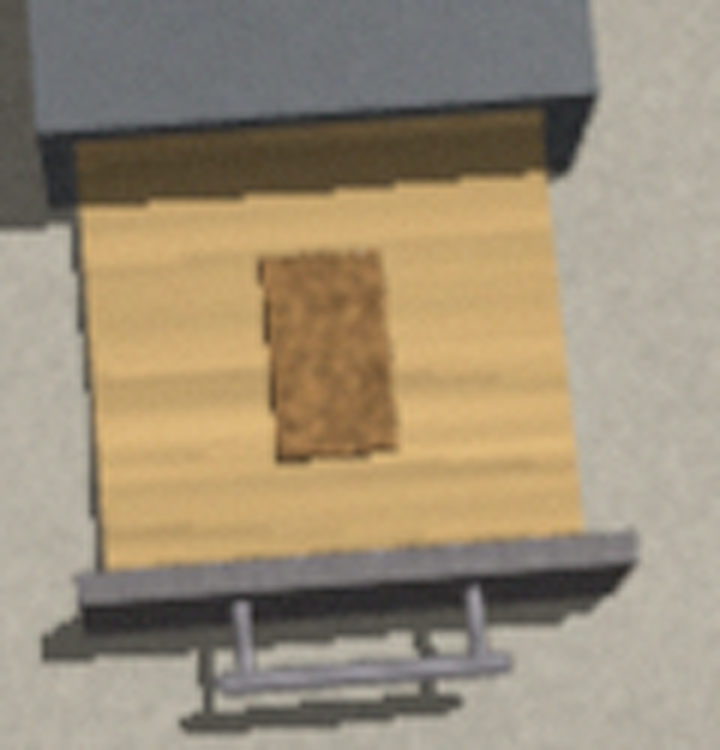

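View pics/t8.png

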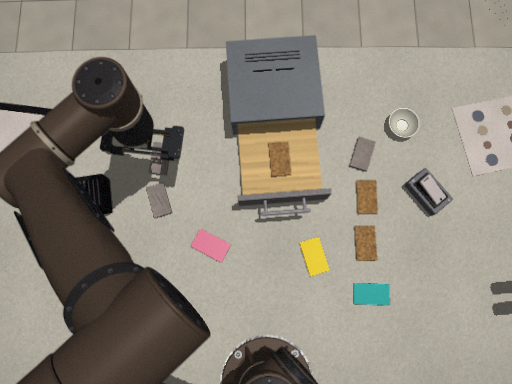

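View pics/s8c.png

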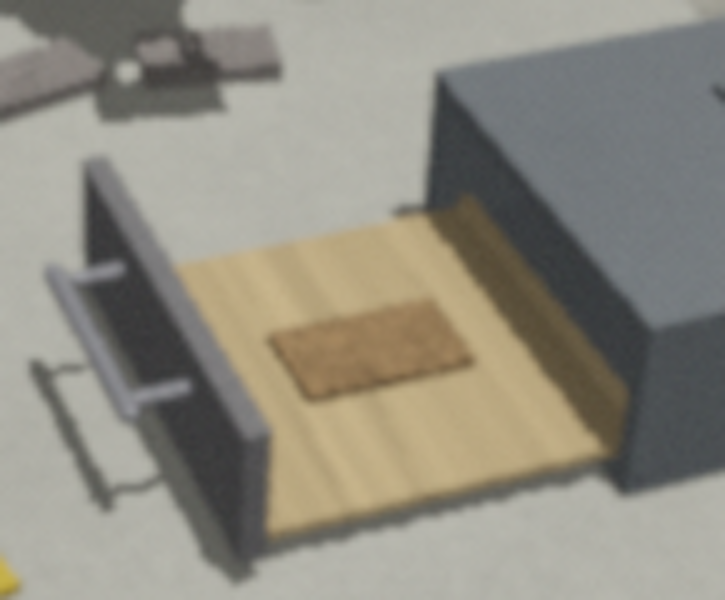

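```bash
cat >> seg.py <<'E'
C0=np.array([595.5,-43.5])
def rel(c):
    dv=np.array(c)-C0; return (dv@UX, dv@np.array([-UX[1],UX[0]]))
def onshelf(n,im,z,vmax=165,kind='cork',seed=C0/1000,rad=26):
    u,v=proj(n,[seed[0],seed[1],z])[0].round().astype(int)
    b=cv2.GaussianBlur(im,(3,3),0); hsv=cv2.cvtColor(b,cv2.COLOR_BGR2HSV)
    M=(hsv[...,2]<vmax) if kind=='cork' else (hsv[...,1]<75)
    w=np.zeros_like(M); w[v-rad:v+rad,u-rad:u+rad]=1
    mm=cv2.morphologyEx((M&w).astype(np.uint8),cv2.MORPH_OPEN,np.ones((3,3)))
    k,l,st,c=cv2.connectedComponentsWithStats(mm); i=l[v,u]
    if i==0: i=1+np.argmax(st[1:,4])
    ys,xs=np.where(l==i)
    c=np.c_[xs,ys]; P=onplane(n,c,z)[:,:2]*1000
    (cx,cy),(a,b_),ang=cv2.minAreaRect(P.astype(np.float32))
    if a<b_: a,b_,ang=b_,a,ang+90
    ang=(ang+90)%180-90
    mu=P.mean(0); w,vv=np.linalg.eigh(np.cov((P-mu).T)); e=vv[:,1]; ma=(np.degrees(np.arctan2(e[1],e[0]))+90)%180-90
    print(n,kind,'rect %.1f %.1f size %.1f %.1f ang %.1f'%(cx,cy,a,b_,ang),'mom',mu.round(1),'ang %.1f size %.1f %.1f'%(ma,np.sqrt(12*w[1]),np.sqrt(12*w[0])),'rel x %.1f y %.1f'%rel(mu))
    return mu,ma
E
python3 - <<'E'
from seg import *
im=np.load('pics/t8.npz')['im']; im2=np.load('pics/s8.npz')['im']
onshelf('top',im,.030); 
f=lambda pts,o,s:(np.array(pts,float)+.5)/s-.5+np.array(o)
P=onplane('top',f([(262,256),(380,250),(397,448),(278,460)],(225,100),6),.030)*1000;print(P.round(1),P.mean(0))
P=onplane('side',f([(268,338),(430,298),(474,355),(312,394)],(215,150),5),.030)*1000;print(P.round(1),P.mean(0))
find('top',im,[(159,200)],.014,'slab')
E
```

```text
top cork rect 593.4 -41.4 size 99.8 57.2 ang 3.9 mom [593.5 -41.9] ang 2.8 size 98.9 55.2 rel x -1.9 y 1.7
[[642.  -13.1  30. ]
 [644.3 -67.9  30. ]
 [549.8 -73.5  30. ]
 [544.8 -18.9  30. ]] [595.24480776 -43.32751128  30.        ]
[[543.7 -27.2  30. ]
 [639.6 -16.9  30. ]
 [644.3 -69.6  30. ]
 [551.3 -77.5  30. ]] [594.73019312 -47.77623934  30.        ]
top slab (159, 200) rect c 486.4 291.8 size 92.4 53.0 ang 17.0 | mom c 485.7 291.4 ang 15.4 size 90.4 52.0
```

The first sheet lies at (595, -43) in top-view coordinates, within a millimetre or so of the shelf centre. Next is slab 1, at (604, 292).

apply_moves([
  [[0.7, -0.2, -3], 0],
  [[0.7, -0.2, -6], 0],
  [[0.7, -0.2, -8], 0],
  [[0.7, -0.2, -8], 0],
  [[0.7, -0.2, -8], 0],
])

```text
clock: 16.3
tool_pos: [0.6029, 0.2834, 0.0368]
orientation: [-180.0, -0.0, -97.3]
force: [1.4, 1.0, 0.9]
opening: 0.0872
```

apply_moves([
  [[0.1, 0.8, 0], 0],
  [[0.1, 0.8, 0], 0],
  [[0.1, 0.8, -1.5], 0],
  [[0.1, 0.8, -2.5], 0],
  [[0.1, 0.8, -3.1], 0],
  [[0.1, 0.8, -3.1], 0],
  [[0.1, 0.8, -3.1], 0],
])

```text
clock: 17.0
tool_pos: [0.6033, 0.2921, 0.0045]
orientation: [180.0, -0.0, -97.3]
force: [1.1, 0.4, 1.2]
opening: 0.0872
```

apply_moves([
  [[0, 0, 0], 0],
  [[0, 0, 0], 0],
  [[0, 0, 0], 0],
  [[0, 0, 0], 0],
  [[0, 0, 0], 0],
  [[0, 0, 0], 0],
  [[0, 0, 1], 0],
], hand=4.0)

```text
clock: 17.7
tool_pos: [0.6023, 0.2914, 0.0136]
orientation: [179.9, -0.1, -97.3]
force: [0.0, -0.4, -1.7]
opening: 0.0494
```

apply_moves([
  [[0, 0, 3], 0],
  [[-0.2, -1, 6], 0],
  [[-0.4, -5, 8], 4],
  [[-0.8, -9, 8], 8],
  [[-0.8, -13, 8], 11],
  [[-0.8, -17, 8], 11],
  [[-0.8, -21, 8], 11],
  [[-0.8, -25, 8], 11],
  [[-0.8, -29, 8], 11],
  [[-0.8, -32, 8], 11],
])

```text
clock: 18.7
tool_pos: [0.5949, -0.03, 0.0955]
orientation: [-180.0, 0.0, -86.3]
force: [-0.4, 0.7, -0.8]
opening: 0.0497
```

apply_moves([
  [[0, -1.5, 0], 0],
  [[0, -1.5, 0], 0],
  [[0, -1.5, 0], 0],
  [[0, -1.5, 0], 0],
])

```text
clock: 19.1
tool_pos: [0.5956, -0.0419, 0.095]
orientation: [-180.0, 0.0, -86.2]
force: [-0.7, -0.1, -1.7]
opening: 0.0494
```

apply_moves([
  [[-0.1, -0.15, -2], 0],
  [[-0.1, -0.15, -4], 0],
  [[-0.1, -0.15, -5.2], 0],
  [[-0.1, -0.15, -5.8], 0],
  [[-0.1, -0.15, -5.8], 0],
  [[-0.1, -0.15, -5.8], 0],
])

```text
clock: 19.7
tool_pos: [0.5949, -0.044, 0.0374]
orientation: [-180.0, -0.0, -86.2]
force: [0.2, 0.4, -1.1]
opening: 0.0493
```

apply_moves([
  [[0, 0, -0.1], 0],
  [[0, 0, -0.2], 0],
  [[0, 0, -0.25], 0],
  [[0, 0, -0.25], 0],
])

```text
clock: 20.1
tool_pos: [0.5948, -0.0443, 0.0349]
orientation: [-179.9, 0.0, -86.3]
force: [-0.3, 1.6, 2.9]
opening: 0.0497
```

apply_moves([
  [[0, 0, 0], 0],
  [[0, 0, 0], 0],
  [[0, 0, 0], 0],
  [[0, 0, 2], 0],
  [[0, 0, 5], 0],
  [[0, 0, 9], 0],
  [[0, 0, 11], 0],
  [[-2, -4, 11], 0],
  [[-4, -8, 11], -2],
  [[-6, -12, 11], -4],
], hand=7.5)

```text
clock: 21.1
tool_pos: [0.5336, -0.1652, 0.1445]
orientation: [-180.0, 0.0, -90.3]
force: [0.2, -0.0, 0.1]
opening: 0.0749
```

apply_moves([
  [[-2, -4, 0], -0.6],
  [[-4, -8, -1], -0.6],
  [[-4.7, -11.9, -3], -0.6],
  [[-4.7, -11.9, -6], -0.6],
  [[-4.7, -11.9, -9], -0.6],
  [[-4.7, -11.9, -9], -0.6],
  [[-4.7, -11.9, -9], -0.6],
], hand=8.7)

```text
clock: 21.8
tool_pos: [0.4873, -0.2834, 0.0545]
orientation: [179.9, -0.0, -90.8]
force: [0.6, -0.3, 1.0]
opening: 0.0868
```

Run:
```python
from seg import *
o=ctrl.get_obs();print(o['tool_pos'],o['orientation'],o['joint_pos'],o['opening'])
im,d=snap('top','t9');cv2.imwrite('pics/t9.png',im)
im2,d2=snap('side','s9');cv2.imwrite('pics/s9c.png',cv2.resize(im2[150:330,185:345],None,fx=4,fy=4,interpolation=cv2.INTER_CUBIC))
onshelf('top',im,.044,kind='slab'); find('top',im,[(159,200)],.014,'slab');find('top',im,[(367,197)],.008,'cork')
```

```text
[ 0.48732471 -0.28340205  0.05451939] [ 1.79927245e+02 -9.38767424e-03 -9.08429462e+01] [-1.02741208e+01  2.00542522e+01 -2.55820064e+01  3.02571058e-02
 -4.44339787e+01  9.94095503e+01] 0.08678962036127287
top slab rect 596.4 -42.8 size 90.7 51.1 ang 3.9 mom [589.8 -39.8] ang 16.2 size 90.3 45.5 rel x -5.5 y 4.1
slab (159, 200) none
top cork (367, 197) rect c 459.9 -283.8 size 51.4 33.6 ang 89.3 | mom c 459.5 -284.2 ang -85.9 size 52.1 35.7
```

View pics/t9.png

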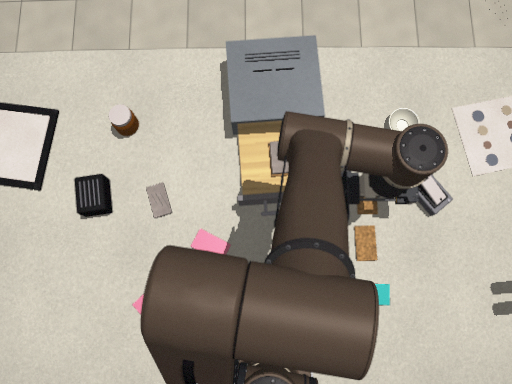

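View pics/s9c.png

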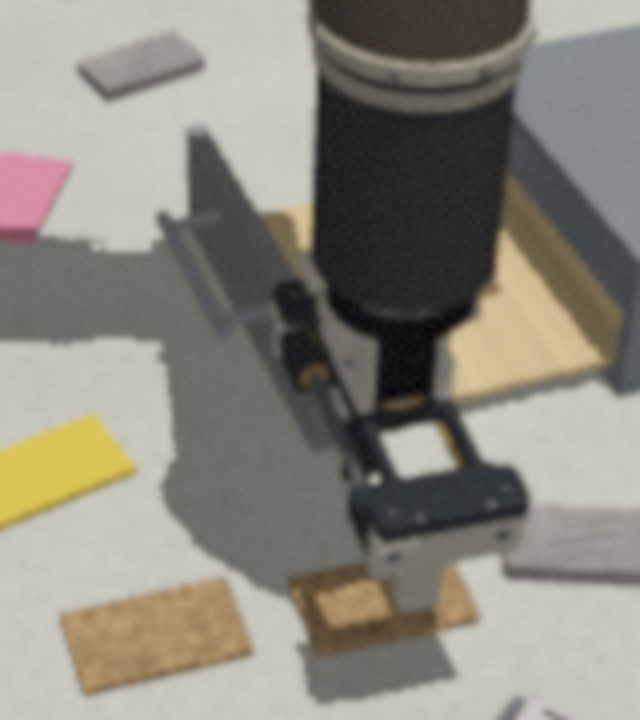

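apply_moves([
  [[0.07, 0, -2], 0],
  [[0.07, 0, -4], 0],
  [[0.07, 0, -5.1], 0],
  [[0.07, 0, -5.1], 0],
  [[0.07, 0, -5.1], 0],
])

```text
clock: 22.4
tool_pos: [0.4888, -0.2834, 0.0043]
orientation: [-179.9, -0.0, -90.8]
force: [-0.1, 0.6, 0.5]
opening: 0.0867
```

apply_moves([
  [[0, 0, 0], 0],
  [[0, 0, 0], 0],
  [[0, 0, 0], 0],
  [[0, 0, 0], 0],
  [[0, 0, 0], 0],
  [[0, 0, 0], 0],
  [[0, 0, 1], 0],
], hand=4.5)

```text
clock: 23.1
tool_pos: [0.487, -0.283, 0.0125]
orientation: [179.9, 0.0, -90.9]
force: [-0.6, -0.5, -0.3]
opening: 0.0547
```

apply_moves([
  [[0, 0, 4], 0],
  [[0, 0, 8], 0],
  [[1, 2, 12], 0],
  [[3, 6, 12.5], 2],
  [[5, 10, 12.5], 4.6],
  [[7, 14, 12.5], 4.6],
  [[9, 18, 12.5], 4.6],
  [[10.8, 22, 12.5], 4.6],
  [[10.8, 23.9, 12.5], 4.6],
  [[10.8, 23.9, 12.5], 4.6],
])

```text
clock: 24.1
tool_pos: [0.5964, -0.0418, 0.1387]
orientation: [-180.0, 0.0, -86.1]
force: [-0.2, -0.6, 0.6]
opening: 0.0553
```

apply_moves([
  [[0, 0, 0], 0],
  [[0, 0, -3], 0],
  [[0, 0, -5], 0],
  [[0, 0, -5], 0],
  [[0, 0, -5], 0],
])

```text
clock: 24.6
tool_pos: [0.596, -0.0454, 0.0888]
orientation: [180.0, -0.0, -86.3]
force: [-0.0, 0.0, 0.3]
opening: 0.0555
```

apply_moves([
  [[0, 0.05, -2], 0],
  [[0, 0.05, -3.2], 0],
  [[0, 0.05, -3.8], 0],
  [[0, 0.05, -3.8], 0],
  [[0, 0.05, -3.8], 0],
])

```text
clock: 25.1
tool_pos: [0.5965, -0.0438, 0.0509]
orientation: [-180.0, -0.0, -86.3]
force: [0.9, 0.5, 0.3]
opening: 0.0548
```

apply_moves([
  [[-0.1, 0, -0.15], 0],
  [[-0.1, 0, -0.3], 0],
  [[-0.1, 0, -0.3], 0],
  [[-0.1, 0, -0.3], 0],
])

```text
clock: 25.5
tool_pos: [0.5952, -0.0437, 0.0476]
orientation: [-180.0, 0.0, -86.3]
force: [-0.3, 0.4, 0.9]
opening: 0.055
```

apply_moves([
  [[0, 0, 0], 0],
  [[0, 0, 0], 0],
  [[0, 0, 0], 0],
  [[0, 0, 2], 0],
  [[0, 0, 5], 0],
  [[0, 0, 9], 0],
  [[0, 1, 10], 0],
  [[-1, 5, 10], 0],
  [[-3, 9, 10], 4],
  [[-6, 13, 10], 8],
], hand=7.5)

```text
clock: 26.5
tool_pos: [0.535, 0.0874, 0.147]
orientation: [-180.0, -0.0, -78.2]
force: [0.6, 1.0, -0.0]
opening: 0.0752
```

apply_moves([
  [[-3, 5, 0], 5],
  [[-5, 10, 0], 5],
  [[-5, 15, 0], 5],
  [[-5, 20.5, 0], 5],
  [[-5, 20.5, 0], 5],
  [[-5, 20.5, -3], 5],
  [[-5, 20.5, -3], 5],
], hand=8.7)

```text
clock: 27.2
tool_pos: [0.4828, 0.29, 0.1138]
orientation: [179.7, -0.1, -73.3]
force: [-0.5, -2.0, -1.0]
opening: 0.0869
```

Run:
```python
from seg import *
o=ctrl.get_obs();print(o['tool_pos'],o['orientation'],o['opening'])
im,d=snap('top','t10');cv2.imwrite('pics/t10c.png',cv2.resize(im[80:280,80:400],None,fx=2.5,fy=2.5,interpolation=cv2.INTER_CUBIC))
im2,d2=snap('side','s10');cv2.imwrite('pics/s10c.png',cv2.resize(im2[90:270,160:360],None,fx=4,fy=4,interpolation=cv2.INTER_CUBIC))
onshelf('top',im,.052); find('top',im,[(362,153)],.014,'slab'); find('top',im,[(159,200)],.014,'slab')
```

```text
[0.48277942 0.2900163  0.11383039] [ 1.79661113e+02 -1.42829836e-01 -7.32631833e+01] 0.08693269286393368
top cork rect 591.1 -38.9 size 105.4 66.6 ang 5.2 mom [590.4 -38.7] ang 0.9 size 104.3 63.4 rel x -4.8 y 5.1
top slab (362, 153) rect c 611.2 -277.0 size 93.3 51.7 ang -19.3 | mom c 611.0 -276.8 ang -20.1 size 92.6 51.1
top slab (159, 200) rect c 471.2 296.0 size 67.0 43.8 ang -0.6 | mom c 470.8 296.3 ang 1.4 size 64.2 35.4
```

View pics/t10c.png

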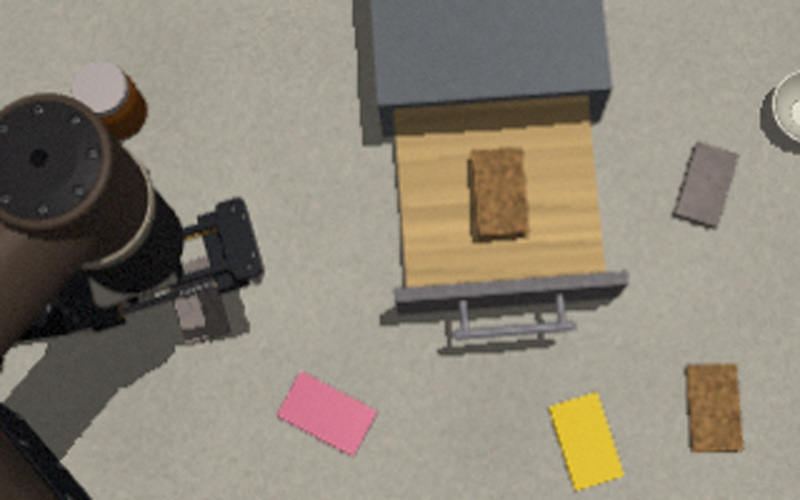

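View pics/s10c.png

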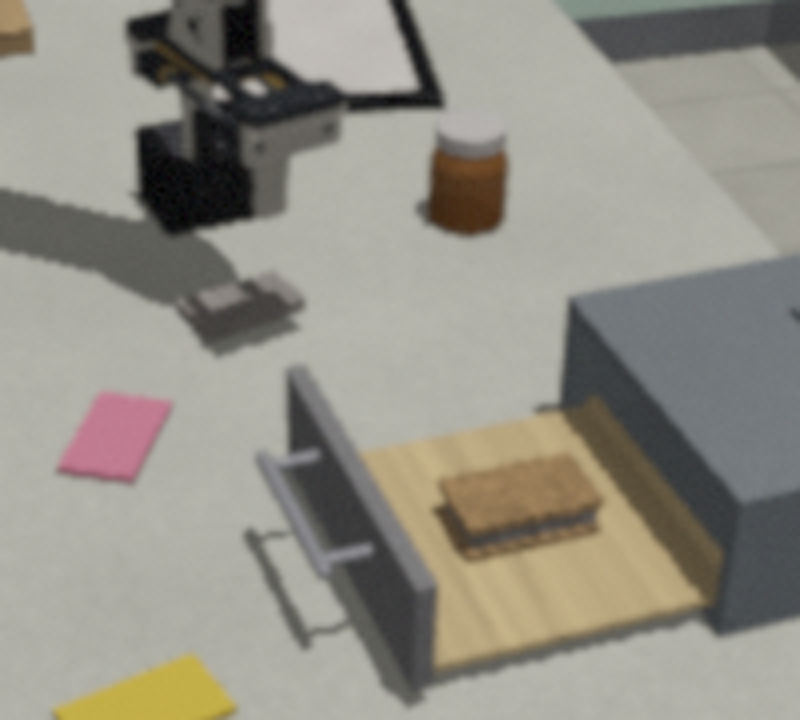

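Run:
```python
from seg import *
im=np.load('pics/t9.npz')['im']
b=cv2.GaussianBlur(im,(3,3),0).astype(float); print(im[200,159],im[200,200])
m=(b.max(2)<120).astype(np.uint8); w=np.zeros_like(m); w[175:225,140:182]=1; m&=w
k,l,st,c=cv2.connectedComponentsWithStats(m); i=1+np.argmax(st[1:,4]); ys,xs=np.where(l==i)
P=onplane('top',np.c_[xs,ys],.014)[:,:2]*1000; print(P.mean(0),cv2.minAreaRect(P.astype(np.float32)))
```

```text
[125 132 140] [197 215 218]Traceback (most recent call last):
  File "<stdin>", line 5, in <module>
    return _wrapfunc(a, 'argmax', axis=axis, out=out, **kwds)
    return bound(*args, **kwds)
ValueError: attempt to get argmax of an empty sequence
```

Run:
```python
from seg import *
im=np.load('pics/t9.npz')['im']
b=cv2.GaussianBlur(im,(3,3),0).astype(float)
m=(b.max(2)<170).astype(np.uint8); w=np.zeros_like(m); w[175:225,140:182]=1; m&=w
k,l,st,c=cv2.connectedComponentsWithStats(m); i=1+np.argmax(st[1:,4]); ys,xs=np.where(l==i)
P=onplane('top',np.c_[xs,ys],.014)[:,:2]*1000; print(P.mean(0),cv2.minAreaRect(P.astype(np.float32)))
o=ctrl.get_obs();print(o['tool_pos'])
```

```text
[483.97362229 289.98022772] ((483.92071533203125, 290.7098693847656), (92.60652160644531, 52.71561813354492), 16.546598434448242)
[0.48470314 0.29035863 0.11699716]
```

apply_moves([
  [[0.05, 0.1, -4], 0.3],
  [[0.05, 0.1, -7], 0.3],
  [[0.05, 0.1, -9.5], 0.3],
  [[0.05, 0.1, -10.5], 0.3],
  [[0.05, 0.1, -11], 0.3],
  [[0.05, 0.1, -11], 0.3],
  [[0.05, 0.1, -11], 0.3],
])

```text
clock: 28.0
tool_pos: [0.4864, 0.2928, 0.0087]
orientation: [-179.9, 0.1, -73.0]
force: [0.4, 0.7, -0.4]
opening: 0.0869
```

apply_moves([
  [[-0.05, -0.1, -0.25], 0],
  [[-0.05, -0.1, -0.25], 0],
])

```text
clock: 28.2
tool_pos: [0.4852, 0.2913, 0.0054]
orientation: [-180.0, 0.0, -73.0]
force: [-0.1, 0.4, 0.3]
opening: 0.0869
```

apply_moves([
  [[0, 0, 0], 0],
  [[0, 0, 0], 0],
  [[0, 0, 0], 0],
  [[0, 0, 0], 0],
  [[0, 0, 0], 0],
  [[0, 0, 0], 0],
  [[0, 0, 1], 0],
], hand=4.0)

```text
clock: 28.9
tool_pos: [0.4841, 0.2903, 0.0138]
orientation: [179.8, -0.1, -73.0]
force: [0.4, -0.0, -1.2]
opening: 0.0498
```

apply_moves([
  [[0, 0, 4], 0],
  [[0, 0, 8], 0],
  [[1, -3, 12], 0],
  [[3, -7, 12.5], -5],
  [[5, -11, 12.5], -13.2],
  [[7, -15, 12.5], -13.2],
  [[9, -19, 12.5], -13.2],
  [[10.5, -23, 12.5], -13.2],
  [[11.1, -27.5, 12.5], -13.2],
  [[11.1, -32, 12.5], -13.2],
])

```text
clock: 29.9
tool_pos: [0.5964, -0.0306, 0.1401]
orientation: [180.0, -0.0, -86.2]
force: [1.0, 0.1, -1.6]
opening: 0.0495
```

apply_moves([
  [[0, -1.5, 0], 0],
  [[0, -1.5, -2], 0],
  [[0, -1.5, -4], 0],
  [[0, -1.5, -4], 0],
  [[0, -1.5, -4], 0],
])

```text
clock: 30.4
tool_pos: [0.596, -0.0437, 0.1003]
orientation: [180.0, -0.0, -86.1]
force: [0.4, 0.4, -2.0]
opening: 0.0498
```

apply_moves([
  [[-0.05, 0, -2], -0.1],
  [[-0.05, 0, -3.4], -0.1],
  [[-0.05, 0, -4], -0.1],
  [[-0.05, 0, -4], -0.1],
  [[-0.05, 0, -4], -0.1],
])

```text
clock: 30.9
tool_pos: [0.596, -0.0437, 0.0604]
orientation: [-180.0, -0.0, -86.2]
force: [0.1, -0.7, -2.1]
opening: 0.0497
```

apply_moves([
  [[-0.05, 0, -0.15], 0],
  [[-0.05, 0, -0.3], 0],
  [[-0.05, 0, -0.35], 0],
  [[-0.05, 0, -0.35], 0],
])

```text
clock: 31.3
tool_pos: [0.5954, -0.0438, 0.0568]
orientation: [-180.0, -0.0, -86.3]
force: [-0.2, 0.3, 2.4]
opening: 0.0494
```

apply_moves([
  [[0, 0, 0], 0],
  [[0, 0, 0], 0],
  [[0, 0, 0], 0],
  [[0, 0, 2], 0],
  [[0, 0, 5], 0],
  [[0, 0, 8.5], 0],
  [[-1, -2, 9], 0],
  [[-4, -6, 9], 0],
  [[-7, -10, 9], -1],
  [[-10, -14, 9], -1.8],
], hand=7.5)

```text
clock: 32.3
tool_pos: [0.4939, -0.1848, 0.1465]
orientation: [-180.0, -0.0, -88.1]
force: [1.0, -1.7, 0.3]
opening: 0.0751
```

apply_moves([
  [[-4, -3, 0], 0],
  [[-8, -6, 0], 0],
  [[-12, -8, -1], 0],
  [[-13.5, -9, -5], 0],
  [[-13.5, -9, -9], 0],
  [[-13.5, -9, -9], 0],
  [[-13.5, -9, -9], 0],
], hand=8.7)

```text
clock: 33.0
tool_pos: [0.3602, -0.274, 0.0568]
orientation: [179.9, -0.0, -88.0]
force: [0.4, 0.0, 0.9]
opening: 0.0869
```

Run:
```python
from seg import *
o=ctrl.get_obs();print(o['tool_pos'],o['orientation'],o['joint_pos'],o['opening'])
im,d=snap('top','t11');cv2.imwrite('pics/t11.png',im)
im2,d2=snap('side','s11');cv2.imwrite('pics/s11c.png',cv2.resize(im2[150:330,165:365],None,fx=4,fy=4,interpolation=cv2.INTER_CUBIC))
onshelf('top',im,.066,kind='slab')
```

```text
[ 0.36024215 -0.27400073  0.05677186] [ 1.79910302e+02 -5.12906092e-03 -8.80416778e+01] [-1.21591107e+01  1.07579012e+01 -3.92355261e+01  4.16948764e-02
 -4.00923181e+01  1.04085512e+02] 0.08692127752742744
top slab rect 594.8 -42.3 size 91.8 50.9 ang 3.7 mom [594.5 -42.5] ang 4.3 size 91.0 50.5 rel x -0.9 y 1.1
```

View pics/t11.png

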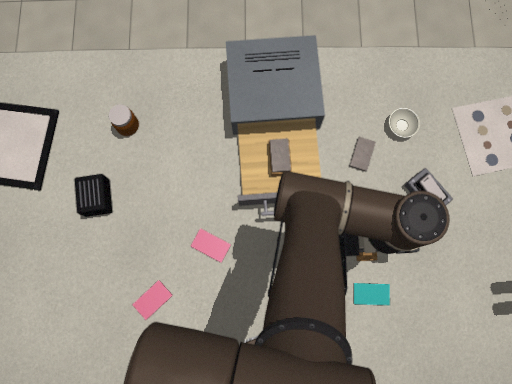

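View pics/s11c.png

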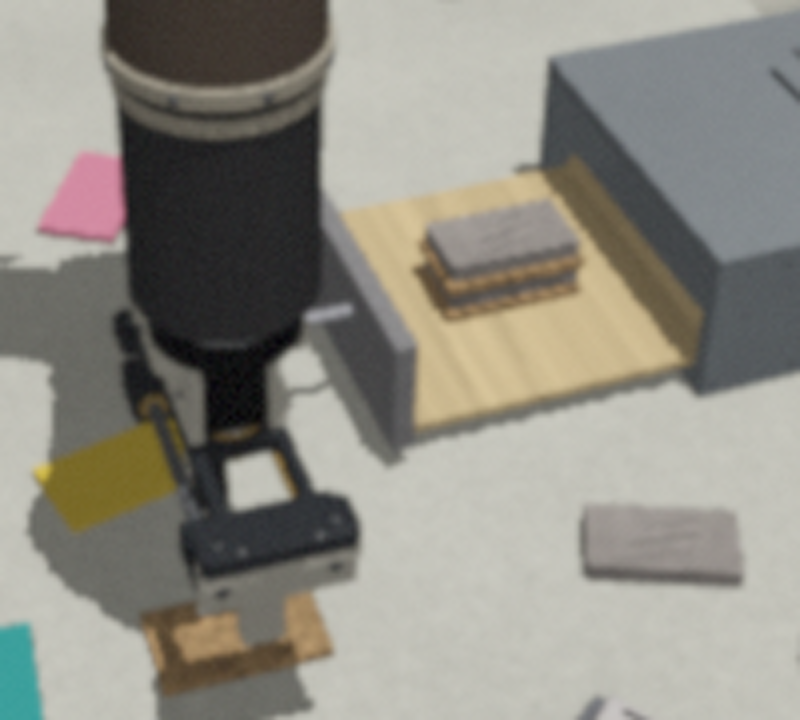

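apply_moves([
  [[0.03, 0, -2], 0],
  [[0.03, 0, -4], 0],
  [[0.03, 0, -5.2], 0],
  [[0.03, 0, -5.2], 0],
  [[0.03, 0, -5.2], 0],
])

```text
clock: 33.6
tool_pos: [0.3617, -0.2739, 0.0056]
orientation: [-179.9, -0.0, -88.0]
force: [0.5, -0.4, 0.3]
opening: 0.0874
```

apply_moves([
  [[0, 0, 0], 0],
  [[0, 0, 0], 0],
  [[0, 0, 0], 0],
  [[0, 0, 0], 0],
  [[0, 0, 0], 0],
  [[0, 0, 0], 0],
  [[0, 0, 1], 0],
], hand=4.5)

```text
clock: 34.3
tool_pos: [0.3594, -0.2736, 0.0137]
orientation: [179.9, 0.0, -88.1]
force: [-0.1, 0.1, -0.4]
opening: 0.055
```

apply_moves([
  [[0, 0, 4], 0],
  [[0, 0, 8], 0],
  [[2, 2, 12], 0],
  [[5, 5, 14], 1.8],
  [[8.5, 8.5, 14], 1.8],
  [[12, 12, 14], 1.8],
  [[15.5, 15.5, 14], 1.8],
  [[19, 19, 14], 1.8],
  [[22, 22, 14], 1.8],
  [[23.5, 23, 14], 1.8],
])

```text
clock: 35.3
tool_pos: [0.5974, -0.041, 0.1546]
orientation: [-180.0, -0.0, -86.1]
force: [-0.3, 0.4, 0.6]
opening: 0.0549
```

apply_moves([
  [[0, 0, 0], 0],
  [[0, 0, 0], 0],
  [[0, 0, -2], 0],
  [[0, 0, -4], 0],
  [[0, 0, -4], 0],
  [[0, 0, -4], 0],
])

```text
clock: 35.9
tool_pos: [0.5949, -0.0446, 0.115]
orientation: [180.0, -0.0, -86.3]
force: [0.1, 1.1, 0.6]
opening: 0.055
```

apply_moves([
  [[0, 0.05, -2], 0],
  [[0, 0.05, -3.5], 0],
  [[0, 0.05, -4.1], 0],
  [[0, 0.05, -4.1], 0],
  [[0, 0.05, -4.1], 0],
])

```text
clock: 36.4
tool_pos: [0.5961, -0.0434, 0.0745]
orientation: [-179.9, -0.0, -86.3]
force: [0.8, 0.1, -0.2]
opening: 0.0548
```

apply_moves([
  [[-0.05, 0, -0.2], 0],
  [[-0.05, 0, -0.35], 0],
  [[-0.05, 0, -0.4], 0],
  [[-0.05, 0, -0.4], 0],
])

```text
clock: 36.8
tool_pos: [0.5959, -0.0432, 0.0705]
orientation: [-179.9, -0.0, -86.2]
force: [-0.6, 0.0, 4.8]
opening: 0.0548
```

apply_moves([
  [[0, 0, 0], 0],
  [[0, 0, 0], 0],
  [[0, 0, 0], 0],
  [[0, 0, 2], 0],
  [[0, 0, 5], 0],
  [[0, 0, 8], 0],
  [[0, -3, 8], -4],
  [[0.5, -8, 8], -12],
  [[1, -13, 8], -20],
  [[1.5, -18, 8], -23.8],
], hand=7.5)

```text
clock: 37.8
tool_pos: [0.6098, -0.224, 0.1494]
orientation: [-180.0, 0.0, -110.3]
force: [1.4, 0.4, -0.6]
opening: 0.0748
```

apply_moves([
  [[0, -5.3, 0], 0],
  [[0, -5.3, -3], 0],
  [[0, -5.3, -6], 0],
  [[0, -5.3, -6], 0],
  [[0, -5.3, -6], 0],
], hand=8.7)

```text
clock: 38.3
tool_pos: [0.6096, -0.2756, 0.0893]
orientation: [179.9, -0.0, -110.0]
force: [0.7, -0.4, 0.2]
opening: 0.0869
```

Run:
```python
from seg import *
o=ctrl.get_obs();print(o['tool_pos'],o['orientation'],o['joint_pos'],o['opening'])
im,d=snap('top','t12');cv2.imwrite('pics/t12.png',im)
im2,d2=snap('side','s12');cv2.imwrite('pics/s12c.png',cv2.resize(im2[150:350,220:420],None,fx=4,fy=4,interpolation=cv2.INTER_CUBIC))
onshelf('top',im,.074)
```

```text
[ 0.60958937 -0.27564744  0.08926716] [ 1.79919212e+02 -4.38667332e-02 -1.10048097e+02] [-7.65683748e+00  2.61933132e+01 -9.63913092e+00  3.14289701e-02
 -5.42558792e+01  7.75903297e+01] 0.08694218323837431
top cork rect 597.7 -42.4 size 141.7 138.2 ang -0.6 mom [592.8 -45.7] ang -37.3 size 148.6 129.9 rel x -2.8 y -2.0
```

View pics/t12.png

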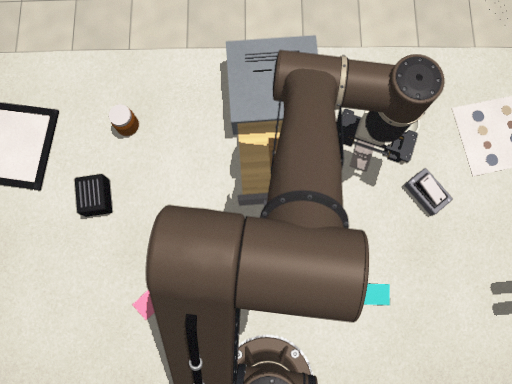

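View pics/s12c.png

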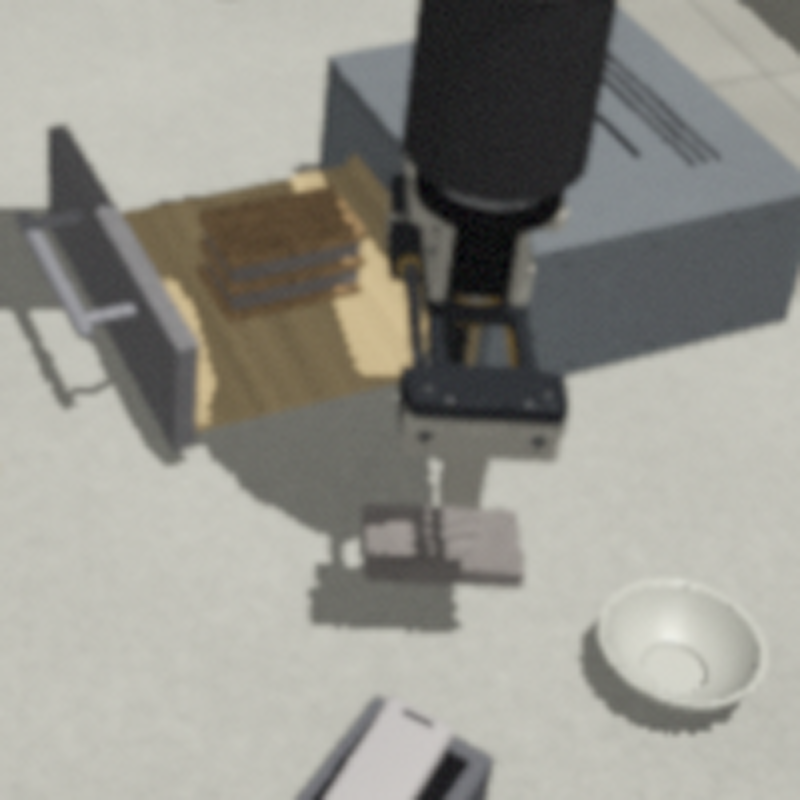

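apply_moves([
  [[0.1, -0.1, -3], 0],
  [[0.1, -0.1, -6], 0],
  [[0.1, -0.1, -7.7], 0],
  [[0.1, -0.1, -8.4], 0],
  [[0.1, -0.1, -8.4], 0],
  [[0.1, -0.1, -8.4], 0],
])

```text
clock: 39.0
tool_pos: [0.6121, -0.2766, 0.0071]
orientation: [-179.9, 0.0, -110.0]
force: [-0.0, -0.5, 1.5]
opening: 0.0869
```

apply_moves([
  [[0, 0, 0], 0],
  [[0, 0, 0], 0],
  [[0, 0, 0], 0],
  [[0, 0, 0], 0],
  [[0, 0, 0], 0],
  [[0, 0, 0], 0],
  [[0, 0, 1], 0],
], hand=4.0)

```text
clock: 39.7
tool_pos: [0.6094, -0.2762, 0.0139]
orientation: [179.8, -0.0, -110.1]
force: [-0.4, 0.2, -2.4]
opening: 0.0497
```

apply_moves([
  [[0, 0, 4], 0],
  [[0, 0, 8], 0],
  [[0, 2, 12], 3],
  [[-0.5, 6, 14.5], 9],
  [[-1, 10, 14.5], 15],
  [[-1.5, 14, 14.5], 20],
  [[-1.5, 18, 14.5], 23.8],
  [[-1.5, 21.5, 14.5], 23.8],
  [[-1.5, 23.3, 14.5], 23.8],
  [[-1.5, 23.3, 14.5], 23.8],
])

```text
clock: 40.7
tool_pos: [0.5957, -0.0411, 0.1609]
orientation: [-180.0, 0.0, -86.1]
force: [-0.2, -0.2, -2.0]
opening: 0.0493
```

apply_moves([
  [[0, 0, 0], 0],
  [[0, 0, -2], 0],
  [[0, 0, -4], 0],
  [[0, 0, -4], 0],
  [[0, 0, -4], 0],
])

```text
clock: 41.2
tool_pos: [0.5958, -0.0446, 0.1205]
orientation: [180.0, -0.0, -86.3]
force: [0.6, 0.6, -2.4]
opening: 0.0497
```

apply_moves([
  [[0, 0.05, -2], 0],
  [[0, 0.05, -3.2], 0],
  [[0, 0.05, -3.8], 0],
  [[0, 0.05, -3.8], 0],
  [[0, 0.05, -3.8], 0],
])

```text
clock: 41.7
tool_pos: [0.5962, -0.0431, 0.0829]
orientation: [-180.0, -0.0, -86.3]
force: [0.5, -0.2, -2.0]
opening: 0.0494
```

apply_moves([
  [[-0.05, -0.03, -0.15], 0],
  [[-0.05, -0.03, -0.3], 0],
  [[-0.05, -0.03, -0.4], 0],
  [[-0.05, -0.03, -0.4], 0],
])

```text
clock: 42.1
tool_pos: [0.5963, -0.0433, 0.0794]
orientation: [-179.9, -0.0, -86.2]
force: [0.5, 0.5, 4.2]
opening: 0.0494
```

apply_moves([
  [[0, 0, 0], 0],
  [[0, 0, 0], 0],
  [[0, 0, 0], 0],
  [[0, 0, 2], 0],
  [[0, 0, 5], 0],
  [[0, 0, 9], 0],
  [[-1, 4, 10], -4],
  [[-3, 9, 10], -12],
  [[-6, 14, 10], -20],
  [[-8, 18, 10], -28],
], hand=7.5)

```text
clock: 43.1
tool_pos: [0.5234, 0.1209, 0.1783]
orientation: [180.0, 0.0, -113.5]
force: [1.0, -0.0, -0.5]
opening: 0.0745
```

apply_moves([
  [[-3, 5, 0], -8],
  [[-5, 9, 0], -16],
  [[-7, 13, 0], -24],
  [[-7, 13, 0], -24],
], hand=1.9)

```text
clock: 43.5
tool_pos: [0.453, 0.2525, 0.1785]
orientation: [180.0, 0.0, -137.3]
force: [0.4, -0.2, -0.8]
opening: 0.0486
```

Run:
```python
from seg import *
o=ctrl.get_obs();print(o['tool_pos'],o['orientation'],o['joint_pos'],o['opening'])
im,d=snap('top','t13');cv2.imwrite('pics/t13.png',im);cv2.imwrite('pics/t13c.png',cv2.resize(im[100:225,225:345],None,fx=6,fy=6,interpolation=cv2.INTER_CUBIC))
im2,d2=snap('side','s13');cv2.imwrite('pics/s13c.png',cv2.resize(im2[150:270,215:360],None,fx=5,fy=5,interpolation=cv2.INTER_CUBIC))
onshelf('top',im,.088,kind='slab')
```

```text
[0.45298315 0.25250717 0.17849471] [ 1.79981423e+02  3.75545525e-02 -1.37281456e+02] [ 5.08319516e+01  8.00373189e+00 -2.28793658e+01 -1.52602455e-02
 -5.90771027e+01 -8.10556375e+00] 0.04857255244409604
top slab rect 598.0 -41.6 size 90.4 50.5 ang 3.7 mom [597.6 -41.7] ang 3.7 size 89.8 50.2 rel x 2.2 y 1.6
```

View pics/t13c.png

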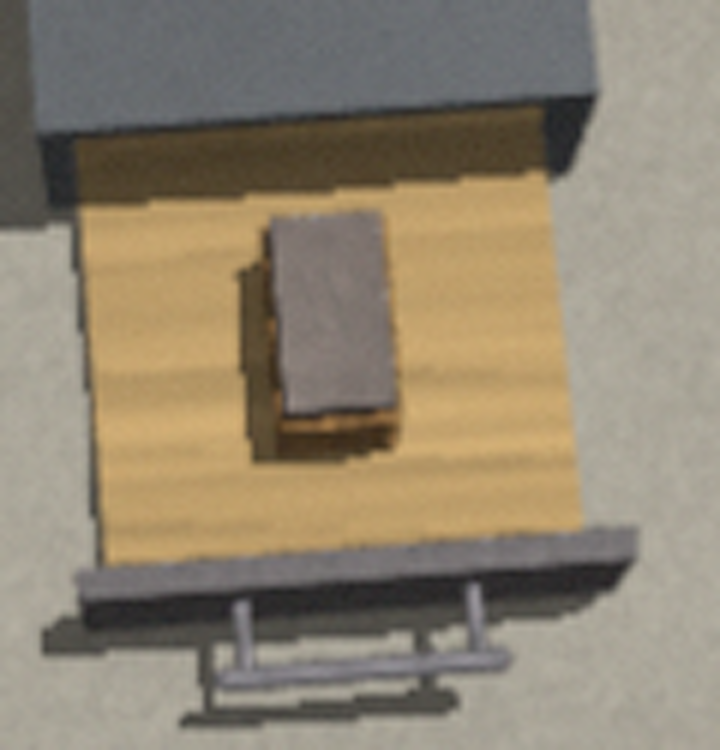

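View pics/s13c.png

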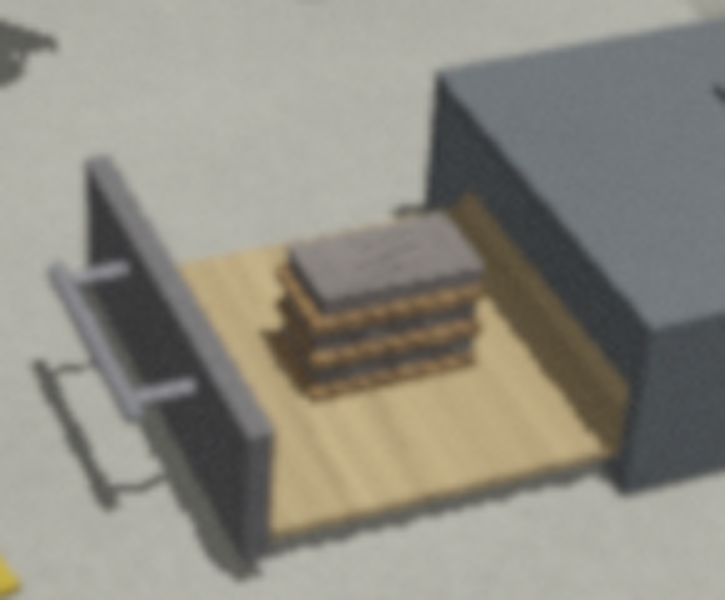

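View pics/t13.png

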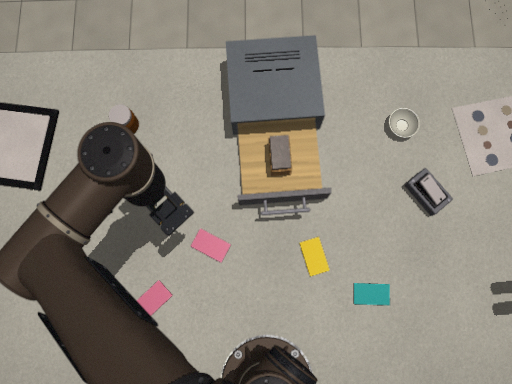

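The pile is centred and square. The top slab measures (597.6, -41.7) at 3.7° against a shelf centre of (595.5, -43.5) at 3.75°, and there's cork under each slab. The rocker is still OFF. Now I'll shut the shelf slowly.

apply_moves([
  [[-1.3, -5, 0], -8],
  [[-1.3, -10, 0], -16],
  [[-1.3, -15, 0], -24],
  [[-1.3, -20, 0], -32],
  [[-1.3, -25, 0], -39],
  [[-1.3, -29, -1], -39],
  [[-1.3, -30.8, -3], -39],
  [[-1.3, -30.8, -4], -39],
  [[-1.3, -30.8, -4], -39],
], hand=1.9)

```text
clock: 44.5
tool_pos: [0.4404, -0.0594, 0.1371]
orientation: [-180.0, -0.2, -176.2]
force: [1.1, 0.8, 1.1]
opening: 0.0186
```

Run:
```python
from seg import *
o=ctrl.get_obs();print(o['tool_pos'],o['orientation'],o['opening'])
im=np.load('pics/t13.npz')['im']
f=lambda pts,o,s:(np.array(pts,float)+.5)/s-.5+np.array(o)
h=onplane('top',f([(222,680),(512,658)],(225,100),6),.0765)*1000;print(h.mean(0))
```

```text
[ 0.44036278 -0.05941644  0.13707612] [-1.79973901e+02 -1.62836939e-01 -1.76240862e+02] 0.01862566172667421
[440.32812471 -54.90649541  76.5       ]
```

apply_moves([
  [[0, 0, 0], 0],
  [[0, 0, -3], 0],
  [[0, 0, -5.5], 0],
  [[0, 0, -7], 0],
  [[0, 0, -8], 0],
  [[0, 0, -8], 0],
  [[0, 0, -8], 0],
])

```text
clock: 45.2
tool_pos: [0.4422, -0.0578, 0.0591]
orientation: [-180.0, 0.0, -176.1]
force: [-0.7, -0.5, 1.1]
opening: 0.0189
```

apply_moves([
  [[-0.1, 0, 0], 0],
  [[-0.1, 0, 0], 0],
  [[-0.1, 0, 0], 0],
  [[-0.1, 0, 0], 0],
  [[-0.1, 0, 0], 0],
], hand=0.6)

```text
clock: 45.7
tool_pos: [0.4413, -0.058, 0.0592]
orientation: [180.0, 0.1, -176.1]
force: [-0.7, 2.6, 7.3]
opening: 0.0096
```

apply_moves([
  [[0.1, 0, 0], 0],
  [[0.3, 0.02, 0], 0],
  [[0.6, 0.04, 0], 0],
  [[1.0, 0.065, 0], 0],
  [[1.5, 0.1, 0], 0],
  [[2.0, 0.13, 0], 0],
  [[2.5, 0.163, 0], 0],
  [[3.0, 0.196, 0], 0],
  [[3.5, 0.228, 0], 0],
  [[4.0, 0.26, 0], 0],
])

```text
clock: 46.7
tool_pos: [0.4815, -0.0554, 0.0592]
orientation: [180.0, 0.1, -176.1]
force: [-1.1, 3.0, 6.4]
opening: 0.01
```

apply_moves([
  [[0.5, 0.03, 0], 0],
  [[1.0, 0.065, 0], 0],
  [[1.5, 0.1, 0], 0],
  [[2.0, 0.13, 0], 0],
  [[2.5, 0.163, 0], 0],
  [[3.0, 0.196, 0], 0],
  [[3.5, 0.228, 0], 0],
  [[4.0, 0.26, 0], 0],
  [[4.5, 0.293, 0], 0],
  [[5.0, 0.326, 0], 0],
])

```text
clock: 47.7
tool_pos: [0.5314, -0.0521, 0.0592]
orientation: [180.0, 0.1, -176.1]
force: [-1.0, 3.9, 6.0]
opening: 0.0097
```

apply_moves([
  [[0.5, 0.03, 0], 0],
  [[1.0, 0.065, 0], 0],
  [[1.5, 0.1, 0], 0],
  [[2.0, 0.13, 0], 0],
  [[2.5, 0.163, 0], 0],
  [[3.0, 0.196, 0], 0],
  [[3.5, 0.228, 0], 0],
  [[4.0, 0.26, 0], 0],
  [[4.5, 0.293, 0], 0],
  [[5.0, 0.326, 0], 0],
])

```text
clock: 48.7
tool_pos: [0.5813, -0.0488, 0.0592]
orientation: [180.0, 0.1, -176.1]
force: [-1.7, 3.7, 5.9]
opening: 0.0097
```

apply_moves([
  [[0.5, 0.035, 0], 0],
  [[1.0, 0.07, 0], 0],
  [[1.5, 0.1, 0], 0],
  [[2.0, 0.135, 0], 0],
  [[2.5, 0.17, 0], 0],
  [[3.0, 0.2, 0], 0],
  [[3.5, 0.235, 0], 0],
  [[4.0, 0.27, 0], 0],
  [[4.4, 0.3, 0], 0],
  [[4.7, 0.31, 0], 0],
])

```text
clock: 49.7
tool_pos: [0.6284, -0.0457, 0.0593]
orientation: [180.0, 0.1, -176.1]
force: [-1.7, 3.8, 5.1]
opening: 0.0096
```

apply_moves([
  [[0.2, 0.015, 0], 0],
  [[0.4, 0.03, 0], 0],
  [[0.6, 0.04, 0], 0],
  [[0.7, 0.045, 0], 0],
  [[0.7, 0.045, 0], 0],
])

```text
clock: 50.2
tool_pos: [0.6345, -0.0453, 0.0592]
orientation: [180.0, 0.0, -176.1]
force: [-3.5, 3.3, 7.6]
opening: 0.0101
```

apply_moves([
  [[0.2, 0.015, 0], 0],
  [[0.4, 0.03, 0], 0],
  [[0.6, 0.04, 0], 0],
  [[0.6, 0.04, 0], 0],
])

```text
clock: 50.6
tool_pos: [0.6345, -0.0454, 0.059]
orientation: [180.0, -0.6, -176.2]
force: [-22.7, 6.8, 22.7]
opening: 0.01
```

apply_moves([
  [[-0.2, 0, 0], 0],
  [[-0.4, 0, 0], 0],
  [[-0.5, 0, 0], 0],
  [[-0.5, 0, 0], 0],
], hand=2.0)

```text
clock: 51.0
tool_pos: [0.6356, -0.0453, 0.0582]
orientation: [-180.0, 0.0, -176.1]
force: [-0.1, 0.3, 0.2]
opening: 0.0199
```

apply_moves([
  [[0, 0, 3], 0],
  [[0, 0, 7], 0],
  [[0, 0, 11], 0],
  [[-4, -3, 13], -4],
  [[-7, -8, 13], -12],
  [[-9, -12, 13], -20],
  [[-9, -17, 13], -28],
  [[-9, -21, 13], -36],
  [[-9, -25, 13], -44],
  [[-9, -28, 13], -52],
])

```text
clock: 52.0
tool_pos: [0.5452, -0.3279, 0.1882]
orientation: [-180.0, 0.0, 131.5]
force: [0.4, 0.7, -0.5]
opening: 0.02
```

Run:
```python
from seg import *
o=ctrl.get_obs();print(o['tool_pos'],o['orientation'],o['joint_pos'],o['opening'])
im,d=snap('top','t14');cv2.imwrite('pics/t14.png',im);cv2.imwrite('pics/t14c.png',cv2.resize(im[30:170,200:350],None,fx=5,fy=5,interpolation=cv2.INTER_CUBIC))
im2,d2=snap('side','s14');cv2.imwrite('pics/s14c.png',cv2.resize(im2[130:270,260:430],None,fx=4,fy=4))
```

```text
[ 0.54523028 -0.32789433  0.18816914] [-1.79992078e+02  1.23573459e-02  1.31461680e+02] [-1.34682174e+01  1.84079836e+01 -7.62279801e+00  1.51178805e-02
 -6.39636569e+01 -3.50767387e+01] 0.019982796516655785
```

View pics/t14c.png

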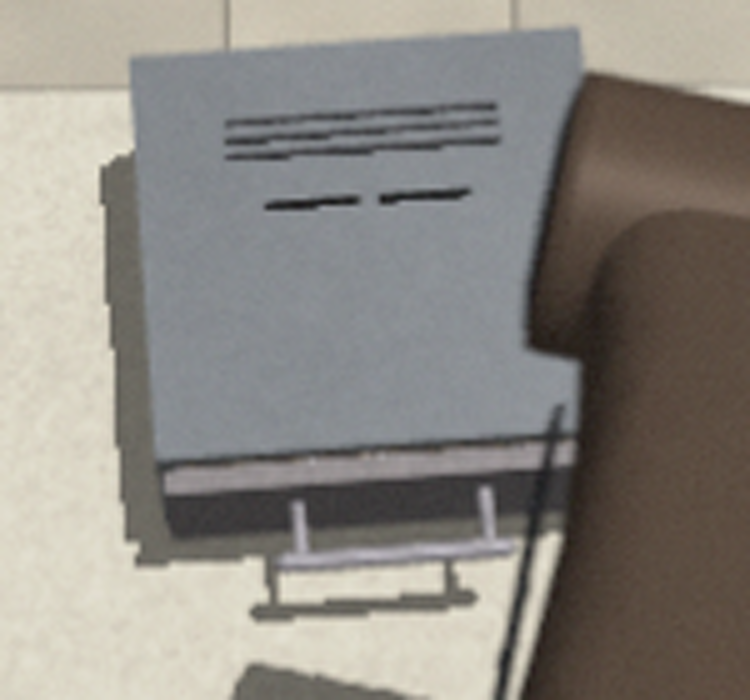

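View pics/s14c.png

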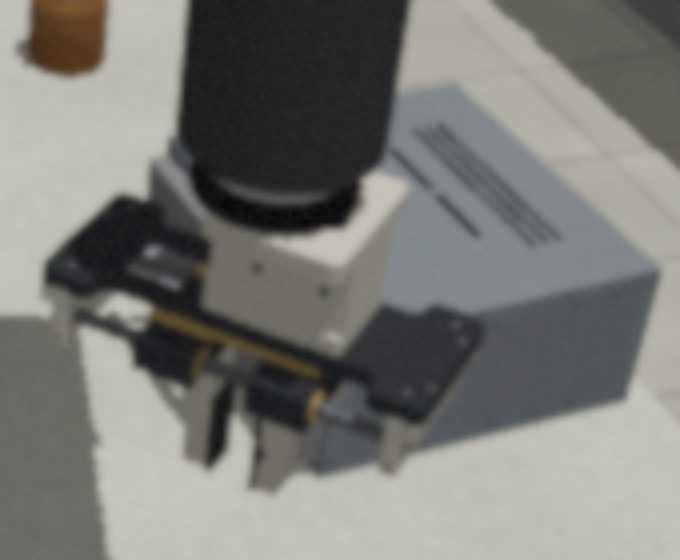

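The handle pixels match the starting picture, with the bar from (278,562) to (515,547) in the crop, so the shelf is shut. Next I'll press the ON end of the rocker at about (0.522, -0.435).

apply_moves([
  [[-2.4, -5, 0], -1.5],
  [[-2.4, -10.7, 0], -1.5],
  [[-2.4, -10.7, -4], -1.5],
  [[-2.4, -10.7, -8], -1.5],
  [[-2.4, -10.7, -10], -1.5],
  [[-2.4, -10.7, -10], -1.5],
  [[-2.4, -10.7, -10], -1.5],
], hand=0)

```text
clock: 52.8
tool_pos: [0.522, -0.4323, 0.0888]
orientation: [-180.0, 0.0, 130.4]
force: [0.3, -0.2, 1.0]
opening: 0.0004
```

Run:
```python
from seg import *
o=ctrl.get_obs();print(o['tool_pos'],o['orientation'],o['joint_pos'],o['opening'])
im2,d2=snap('side','s15');cv2.imwrite('pics/s15c.png',cv2.resize(im2[250:384,250:420],None,fx=4,fy=4))
```

```text
[ 0.52202222 -0.43225641  0.08878836] [-1.79973392e+02  8.28933013e-03  1.30444290e+02] [-2.31712809e+01  2.68915204e+01 -8.51662612e+00  3.37633339e-02
 -5.45962567e+01 -2.64039922e+01] 0.0004050986447406584
```

View pics/s15c.png

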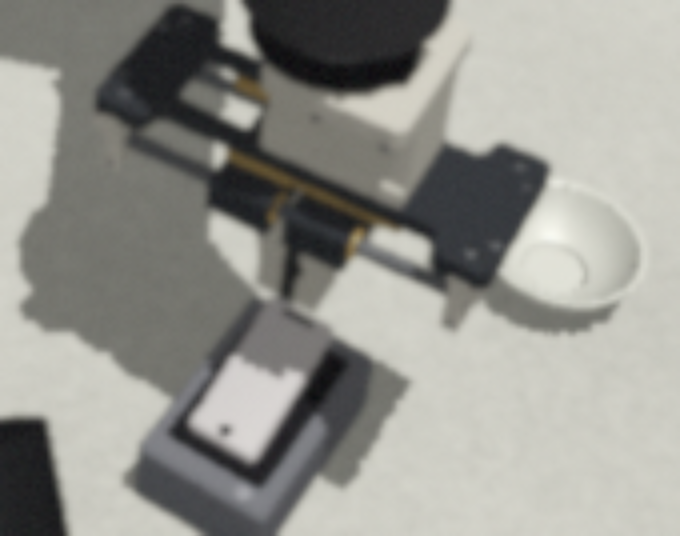

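apply_moves([
  [[0, -0.2, -1], 0],
  [[0, -0.2, -1.7], 0],
  [[0, -0.2, -2.1], 0],
  [[0, -0.2, -2.5], 0],
  [[0, -0.2, -2.8], 0],
  [[0, -0.2, -3.1], 0],
  [[0, -0.2, -3.1], 0],
])

```text
clock: 53.55
tool_pos: [0.5214, -0.4343, 0.057]
orientation: [-180.0, -0.0, 130.4]
force: [-0.1, 0.5, -0.3]
opening: 0.0005
```

Now I'll retreat and look.

apply_moves([
  [[0, 0, 4], 0],
  [[0, 0, 8], 0],
  [[0, 3, 12], 0],
  [[-2, 8, 14], 8],
  [[-3, 13, 14], 16],
  [[-3, 18, 14], 24],
  [[-3, 23, 14], 32],
  [[-3, 28, 14], 40],
  [[-3, 33, 14], 48],
  [[-3, 38, 14], 56],
])

```text
clock: 54.55
tool_pos: [0.491, -0.0602, 0.1978]
orientation: [180.0, 0.0, -173.3]
force: [1.5, 0.6, -0.1]
opening: 0.0003
```

apply_moves([
  [[-4, 5, 0], 0],
  [[-4, 10, 0], 0],
  [[-4, 15, 0], 0],
  [[-4, 20, 0], 0],
  [[-4, 25, 0], 0],
  [[-4, 25, 0], 0],
  [[-4, 25, 0], 0],
])

```text
clock: 55.25
tool_pos: [0.4513, 0.1897, 0.1972]
orientation: [-180.0, -0.0, -173.5]
force: [0.4, -1.1, -0.2]
opening: 0.0002
```

Run:
```python
from seg import *
o=ctrl.get_obs();print(o['tool_pos'],o['clock'])
im,d=snap('top','t16');cv2.imwrite('pics/t16.png',im)
im2,d2=snap('side','s16');cv2.imwrite('pics/s16c.png',cv2.resize(im2[250:384,260:400],None,fx=4,fy=4));cv2.imwrite('pics/s16.png',im2)
```

```text
[0.45129365 0.18966384 0.1972037 ] 55.25
```

View pics/t16.png

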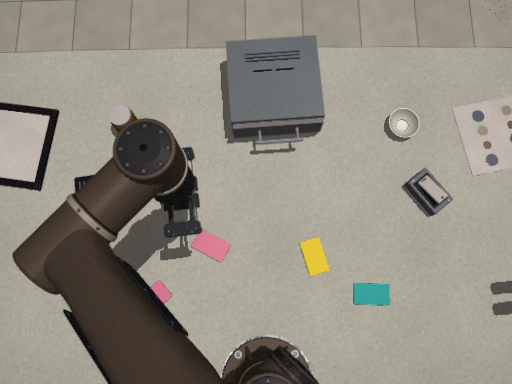

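View pics/s16c.png

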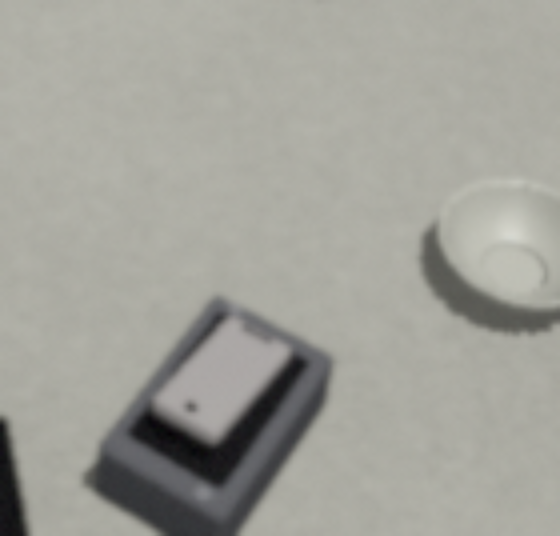

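View pics/s16.png

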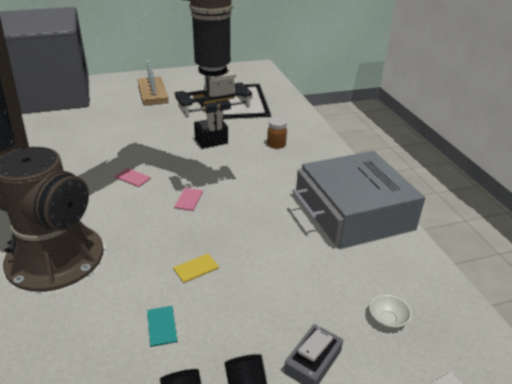

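Run:
```python
from seg import *
a=np.load('pics/side0.npz')['im'];b=np.load('pics/s16.npz')['im']
def d(n,x0,y0,x1,y1):
    A=a[y0:y1,x0:x1].astype(np.float32).mean(2);B=b[y0:y1,x0:x1].astype(np.float32).mean(2)
    print(n,'shift',np.round(cv2.phaseCorrelate(A,B,cv2.createHanningWindow(A.shape[::-1],cv2.CV_32F)),2))
d('rocker',290,325,345,380);d('handle',285,180,330,245);d('jar',262,115,295,152);d('dish',362,292,416,335);d('supply',190,122,232,150)
print(ctrl.close_job())
```

```text
Traceback (most recent call last):
ValueError: setting an array element with a sequence. The requested array has an inhomogeneous shape after 1 dimensions. The detected shape was (2,) + inhomogeneous part.
```

Run:
```python
from seg import *
a=np.load('pics/side0.npz')['im'];b=np.load('pics/s16.npz')['im']
def d(n,x0,y0,x1,y1):
    A=a[y0:y1,x0:x1].astype(np.float32).mean(2);B=b[y0:y1,x0:x1].astype(np.float32).mean(2)
    print(n,'shift',cv2.phaseCorrelate(A,B,cv2.createHanningWindow(A.shape[::-1],cv2.CV_32F)))
d('rocker',290,325,345,380);d('handle',285,180,330,245);d('jar',262,115,295,152);d('dish',362,292,416,335);d('supply',190,122,232,150)
```

```text
rocker shift ((0.030194711834511168, -0.04258070228105382), 0.9218013588587443)
handle shift ((0.5373039298743301, 0.09371440774691564), 0.933731793179924)
jar shift ((-0.010070735134380726, 0.1384620531013958), 0.9052229146162669)
dish shift ((0.008027215671045695, 0.48649246662545664), 0.9510558085186491)
supply shift ((0.38445490170833096, -0.07292502812582846), 0.8722614945305718)
```

Run:
```python
from seg import *
for p,q,c in(('side0','s16',dict(handle=(286,180,330,244),dish=(362,292,416,336),supply=(190,122,232,150))),('top0','t16',dict(handle=(240,120,310,156)))):
    a=np.load('pics/%s.npz'%p)['im'];b=np.load('pics/%s.npz'%q)['im']
    for n,(x0,y0,x1,y1) in c.items():
        A=a[y0:y1,x0:x1].astype(np.float32).mean(2);B=b[y0:y1,x0:x1].astype(np.float32).mean(2)
        print(p,n,cv2.phaseCorrelate(A,B,cv2.createHanningWindow(A.shape[::-1],cv2.CV_32F)))
print(ctrl.close_job())
```

```text
side0 handle ((0.5124156583140831, 0.11189820950161433), 0.9363182226816813)
side0 dish ((-0.007305698583191855, 0.5117395639758477), 0.9553269672786258)
side0 supply ((0.38445490170833096, -0.07292502812582846), 0.8722614945305718)
top0 handle ((0.0013920165137122353, -0.06741208212297067), 0.9689911191846118)
the job is handed in; nothing more can be done
None
```

The job is done and handed in at about 55 s of the 210 s allowed. No verdict was reported.

- **Done:** I switched the cabinet off and pulled the shelf to its stop. I piled cork and slab alternately until all three slabs and all three sheets were on it. I then shut the shelf slowly and switched the cabinet on again. The slackening grip and the knocked slab did not show in any of my readings.
- **Pile, last seen just before shutting:** the top slab lay about 2 mm off the measured shelf centre along each axis. It was turned 3.7° against the shelf's 3.75°. The side view showed cork under every slab. I could not see inside once the shelf was shut.
- **Shelf:** it stopped against about 23 N with the handle back at its starting x. In the top view the handle shifted less than 0.1 px from the start.
- **Rocker, power pack, jar and bowl:** the side view showed the rocker as at the start (ON), shifted less than 0.1 px. The jar moved about 0.1 px.
- **Checks that disagreed:**
    - The side view gave about 0.5 px shift for the handle and bowl and 0.4 px for the power pack. I took this as noise, since the handle's top view disagreed; for the bowl and power pack I saw no displacement in the pictures but took no top-view figure.
    - The two cameras differed by about 4–7 mm in y, so I centred the pile by the top camera only.
    - The stated 71 mm fits only if the cabinet's front is the plane of the shut shelf's face. I took it that way because the front panel, cabinet depth and rear lip all agreed with it.

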